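Load the lamp curing station and close it up

TASK

Cure the varnished knobs: set every dark wooden ball knob on a three-pin nest of its own in the curing station, resting properly on all three pins. Then put the amber hood over them, fully down on the station, swing the red-balled clamp right down onto the hood, and only then slide the lamp console's white fader level with the red pointer. Leave the wax jar, the sanding block and the tape measure where they are.

Things in the scene. Friction and masses are not known exactly. Their poses are not given: they have to be found in the camera images.
- station: curing station fixed to the bench: blue flange 156 mm (x) by 352 mm (y, -155 to +197), top at z 10 mm, low rim (top z 22 mm, 6 mm thick) round x +-75, y +-148 mm; on it an aluminium plinth 80 x 234 mm, top z 18 mm, with four nests in a row along y; at the +y end a steel post (30 mm in y, centred y 167 mm, top z 100 mm) with the clamp. Origin: underside, middle of the row; z up
- nest1 (a point): nest 1 of the station (station x 0, y -90 mm): three upright brass pins, 8 mm thick with round tips reaching 32 mm above the bench, on a 34 mm circle (one towards the station's +y, the others 120 degrees round). This point is where the centre of a knob's ball is (46.3 mm above the bench) when it rests on all three pins; any knob fits any nest
- nest2 (a point): nest 2 of the station (station x 0, y -30 mm): three upright brass pins, 8 mm thick with round tips reaching 32 mm above the bench, on a 34 mm circle (one towards the station's +y, the others 120 degrees round). This point is where the centre of a knob's ball is (46.3 mm above the bench) when it rests on all three pins; any knob fits any nest
- nest3 (a point): nest 3 of the station (station x 0, y 30 mm): three upright brass pins, 8 mm thick with round tips reaching 32 mm above the bench, on a 34 mm circle (one towards the station's +y, the others 120 degrees round). This point is where the centre of a knob's ball is (46.3 mm above the bench) when it rests on all three pins; any knob fits any nest
- nest4 (a point): nest 4 of the station (station x 0, y 90 mm): three upright brass pins, 8 mm thick with round tips reaching 32 mm above the bench, on a 34 mm circle (one towards the station's +y, the others 120 degrees round). This point is where the centre of a knob's ball is (46.3 mm above the bench) when it rests on all three pins; any knob fits any nest
- knob1_center (a point): dark wooden ball knob 1: a 42 mm ball with a small flat brass foot (16 mm across) on which it stands on the bench, about 45 g. This point: centre of the ball, 21.5 mm above the foot's underside. Some of the four may be absent; knobs are all alike
- knob2_center (a point): dark wooden ball knob 2: a 42 mm ball with a small flat brass foot (16 mm across) on which it stands on the bench, about 45 g. This point: centre of the ball, 21.5 mm above the foot's underside. Some of the four may be absent; knobs are all alike
- knob3_center (a point): dark wooden ball knob 3: a 42 mm ball with a small flat brass foot (16 mm across) on which it stands on the bench, about 45 g. This point: centre of the ball, 21.5 mm above the foot's underside. Some of the four may be absent; knobs are all alike
- knob4_center (a point): dark wooden ball knob 4: a 42 mm ball with a small flat brass foot (16 mm across) on which it stands on the bench, about 45 g. This point: centre of the ball, 21.5 mm above the foot's underside. Some of the four may be absent; knobs are all alike
- hood: loose amber see-through hood, open below, outside 96 mm (its x) by 250 mm (its y) by 68 mm high, walls 4 mm, about 0.45 kg; it goes over the plinth (4 mm play all round) and stands on the flange, either way round. Origin: centre of its lower rim plane; z up. Seated, its origin lies 10 mm straight above the station's origin, its y along the station's y
- hood_handle (a point): centre of the black handle block on top of the hood: 18 mm wide along the hood's x, 50 mm long along its y, 34 mm high (68 to 102 mm above the hood's rim)
- clamp (a joint): angle of the hold-down clamp, rad: 0 = down with its rubber pad on the seated hood's top, about 1.65 = standing fully open. Its pivot is a line parallel to the station's x axis through the point y = 165 mm, z = 90 mm of the station's frame. It stays where it is left (friction; about 1.5 N at the ball moves it)
- clamp_ball (a point): centre of the red ball grip, 24 mm across, at the end of the clamp arm: with the clamp down it is 95 mm from the pivot towards the station's -y and 30 mm above it (so 42 mm above the hood's top); opening turns it up and over towards +y
- console: grey lamp console fixed to the bench, 80 mm (x) by 210 mm (y) by 30 mm high, with a fader on top. Origin: centre of its underside; z up. The fader's aluminium track housing lies along the console's y: 40 mm wide, 170 mm long, top 44 mm above the bench
- fader (a joint): position of the fader's white grip along the track, m: 0 at the console's -y end to 0.12 at its +y end; 1.5 N friction, stays where it is left
- fader_top (a point): centre of the top of the fader's white grip, 28 mm (x) by 20 mm (y), 40 mm tall, top 84.5 mm above the bench
- pointer_mark (a point): red setting pointer fixed beside the track on the +x side (console top): a bar 14 x 5 x 8 mm at right angles to the track, top 38 mm above the bench; this point is the middle of its end nearest the track. Axes as the console's: the grip is level with it when both have the same position along the console's y
- wax_jar: wax jar: yellow, 48 mm across, 50 mm tall, standing among or near the knobs. Origin: centre of its underside
- sand_block: cork sanding block, 110 x 65 x 35 mm. Origin: centre of its underside
- tape: yellow tape measure, 70 x 35 x 65 mm. Origin: centre of its underside

How it is judged:
By the outcome, as a careful person would: the job done as asked, in the order asked, and still so for the second after the job is handed in, with the robot touching nothing.
Of knob1, knob2, knob3, knob4 only 3 to 4 are there at a start; the rules pass over those that are not, and their reading is None.
At some moment in a run one of knob1, knob2, knob3, knob4 may be knocked a few centimetres aside while the robot is not near it.
It also fails if it takes over 210 s, if anything falls off the work surface, if the arm or the gripper's body presses on something with over 40 N, if the wrist force passes 120 N, or if a joint passes its speed limit or range.

ROBOT

A 6-joint arm with a two-finger parallel gripper is mounted at the origin on the work surface. World frame = base frame: x ahead of the robot, y to its left, z up, the work surface at z = 0. Lengths are in mm, angles in rad, forces in N, time in s.
With the tool pointing down it reaches from about 275 to 1000 mm from the base axis. Payload 8.4 kg.
Tool frame: the origin (TCP) lies on the mounting face of the last link; the fingertips stand 173 mm ahead of it and the grasp point (between the pads) lies 155 mm ahead of it; z points along the fingers, y is the line along which they close (so a half turn about z gives the same grasp; the last joint's range is limited). The gripper opens to 85 mm and grips with 20 to 120 N. Pads are 22 mm wide; open, the fingers measure 114 mm over their backs; the gripper's body (76 mm by 85 mm) begins 54 mm behind the grasp point. The pads swing forward as they close: fully open they stand 13 mm farther back than shut.
Start: joints at [-1.313, 0.353, 1.633, -0, 1.155, -0.002], TCP at [160.553, -604.03, 404.681] pointing down, gripper open.
Joint ranges: [-2.63, 2.63], [-0.92, 2.1], [0.06, 2.66], [-1.3, 4.44], [0, 2.69], [-3.02, 3.02]. Speed limits (rad/s): [2.22, 2.22, 2.79, 3.14, 3.14, 3.14].

INTERFACE

Orientations are given as [roll, pitch, yaw] about the fixed x, y, z axes, in that order (R = Rz(yaw) Ry(pitch) Rx(roll)).
In Python, from rig import r gives the robot as it stands.
- The arm moves only by the tool apply_moves, never from a script. Its argument "deltas" is a list of rows, each an object with "claw": the gripper command: -1 is fully open, 1 is shut, values between are in proportion; "delta_pos": the shift along the tool's x, y, z in cm, a list of three; "yaw": the turn about the tool's z in rad. In form: [{"claw": claw, "delta_pos": [tx, ty, tz], "yaw": yaw}, ...]. A call has 1 to 8 rows; each row shifts and turns the commanded pose from where the row before left it, along the tool's axes as they then stand; what a row does not reach is not made up. A row lasts 1/8 s, in which the tool goes at most 62.5 mm and 10.7 degrees, less where a joint would pass 70% of its speed; a pose out of reach is approached as far as the arm can. A call with a gripper value outside its range is refused whole. The fingers move at their own pace and stop on an object; "grip_force" is the grip in N (left out, the last holds). Time passes only in rows, so rows that do not move let the fingers close. It gives the time, the measured TCP pose, the force, the opening and the grip force at its end, in the units of the state.
- r.sense(): the state, without advancing time (a new reading comes with each control period).
- r.grab_frame(name): name is "side" or "top" or "wrist"; returns a dict with "img" (384x512x3 uint8, blue, green, red), "z_map" (384x512 float32, mm along the optical axis (not along the pixel's ray), 0 where there is no reading), "fx", "fy", "cx", "cy" (pixels), "eye" and "rotation" of the camera in the world; the wrist camera has in their place "T_tool_cam" (4x4, takes a point from camera to tool coordinates, whose origin is the TCP and whose axes are the flange's). Camera axes: x right, y up, looking along -z (the intrinsics and any distortion apply to the point x, -y, -z); pixel columns grow to the right and rows downward; lengths in mm; the calibration is good to about 2 mm. The wrist camera is an equidistant fisheye: a pixel r from the principal point sees the ray r / f radians off the axis. A picture is of the moment at which its call begins: read the wrist's pose just before it.
- r.sign_off(): hands the job in; it is judged then, once.
The state is a dict: "clock": time; "qpos": joint angles; "qvel": joint speeds; "joint_efforts": joint torques, N m; "eef_pos": TCP position; "tcp_rot": TCP orientation; "contact_force": force on the tool from outside, world axes, zero at the start; "wrist_torque": the same for the moment, N m; "opening": opening from 0.0 (shut) to 1.0 (fully open); "grasp_force": force on a finger pad.
Only numpy, scipy, OpenCV 4.12 (cv2) and the standard library are available. Lean on these libraries where they do the work, as an engineer would, in place of code of your own. Each camera call takes 0.05 s, during which the arm holds its last target. There are 200 camera calls.

## Working session

There is one attempt and no reset: what is moved stays moved. The work goes in short steps, Python scripts to look and compute and a tool call to move; the robot and the scene stay as the last step left them, time stands still between calls to the robot, and variables do not carry over. Pictures are saved under pics/ and viewed, at most 14 in all, crops included, and the job is handed in when it is done.

Besides the shell and the picture viewer there is one more tool, called after "Request:" by a JSON object that holds its "method" and its "body". apply_moves: Moves the arm, as the interface text tells. Its arguments: {"type":"object","properties":{"deltas":{"type":"array"},"grip_force":{"type":"number"}},"required":["deltas"]}

```bash
ls; mkdir -p pics; cat > h.py <<'E'
import numpy as np, cv2
from rig import r
def grab(n):
    s=r.sense(); f=r.grab_frame(n); f['s']=s; return f
E
python3 - <<'E'
from h import *
s=r.sense(); print({k:np.round(v,3).tolist() for k,v in s.items()})
for n in ['top','side','wrist']:
    f=grab(n); cv2.imwrite(f'pics/{n}0.png',f['img']); np.savez(f'{n}0.npz',**{k:v for k,v in f.items() if k!='s'})
    print(n,[ (k,np.round(v,3).tolist()) for k,v in f.items() if k not in('img','z_map','s')])
E
```

```text
pics
{'clock': 0.0, 'qpos': [-1.313, 0.354, 1.634, -0.0, 1.155, -0.002], 'qvel': [-0.001, -0.002, 0.001, 0.001, 0.001, -0.002], 'joint_efforts': [0.0, -60.527, -34.207, 0.0, 0.009, -0.0], 'eef_pos': [160.488, -603.803, 403.937], 'tcp_rot': [-3.14, 0.0, 0.26], 'contact_force': [0.024, -0.485, 0.142], 'wrist_torque': [0.006, -0.014, -0.044], 'grasp_force': 0.0, 'opening': 0.996}
top [('fx', 460.166), ('fy', 460.166), ('cx', 254.255), ('cy', 198.887), ('eye', [402.057, -18.023, 1447.96]), ('rotation', [0.065, -0.016, -1.545])]
side [('fx', 480.362), ('fy', 480.362), ('cx', 261.258), ('cy', 195.464), ('eye', [342.813, -1142.174, 963.64]), ('rotation', [0.914, 0.007, -0.138])]
wrist [('fx', 297.319), ('fy', 297.319), ('cx', 259.731), ('cy', 187.331), ('T_tool_cam', [[0.001, 0.965, 0.263, 65.79], [1.0, -0.001, 0.001, -0.801], [0.001, 0.263, -0.965, 30.919], [0.0, 0.0, 0.0, 1.0]])]
```

View pics/top0.png

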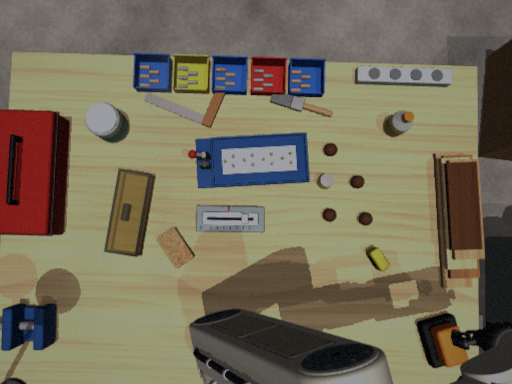

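View pics/side0.png

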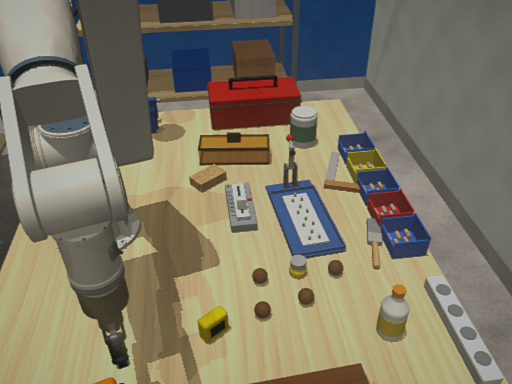

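Top: knobs at (330,149), (357,182), (330,215) and (365,219); jar (325,181); station centre about (257,160) with the clamp open at left; hood (130,212); console (230,218); cork block (175,247); tape (378,258). The side view shows the same four knobs at (260,276), (262,310), (306,296) and (335,268).

```bash
cat >> h.py <<'E'
from scipy.spatial.transform import Rotation as Ro
def rays(f,uv):
    """world origin and unit directions of pixels"""
    uv=np.atleast_2d(np.asarray(uv,float))
    x=(uv[:,0]-f['cx'])/f['fx']; y=(uv[:,1]-f['cy'])/f['fy']
    if 'T_tool_cam' in f:
        th=np.hypot(x,y); k=np.where(th>1e-9,np.sin(th)/np.maximum(th,1e-9),1)
        d=np.c_[x*k,-y*k,-np.cos(th)]
        T=np.asarray(f['T_tool_cam']); R=Ro.from_euler('xyz',f['s']['tcp_rot']).as_matrix()
        return np.asarray(f['s']['eef_pos'])+R@T[:3,3], d@(R@T[:3,:3]).T
    d=np.c_[x,-y,-np.ones_like(x)]; d/=np.linalg.norm(d,axis=1)[:,None]
    return np.asarray(f['eye'],float), d@Ro.from_euler('xyz',f['rotation']).as_matrix().T
def plane(f,uv,z):
    o,d=rays(f,uv); return o+d*((z-o[2])/d[:,2])[:,None]
def tri(obs):
    """obs: list of (o,d); least-squares meeting point"""
    A=sum(np.eye(3)-np.outer(d,d) for o,d in obs); b=sum((np.eye(3)-np.outer(d,d))@o for o,d in obs)
    p=np.linalg.solve(A,b); return p,[np.linalg.norm(np.cross(d,p-o)) for o,d in obs]
def blobs(f,lo,hi,amin=20,amax=1e9):
    m=cv2.inRange(cv2.cvtColor(f['img'],cv2.COLOR_BGR2HSV),lo,hi)
    n,l,st,c=cv2.connectedComponentsWithStats(m)
    return [(c[i],st[i]) for i in range(1,n) if amin<=st[i,4]<=amax],l
def rect(f,lo,hi,amin,z):
    m=cv2.inRange(cv2.cvtColor(f['img'],cv2.COLOR_BGR2HSV),lo,hi)
    out=[]
    for c in cv2.findContours(m,cv2.RETR_EXTERNAL,cv2.CHAIN_APPROX_NONE)[0]:
        if cv2.contourArea(c)>=amin:
            p=plane(f,c[:,0,:],z)[:,:2].astype(np.float32); out.append(cv2.minAreaRect(p))
    return out
E
python3 - <<'E'
from h import *
F={n:dict(np.load(f'{n}0.npz')) for n in('top','side')}
hsv=cv2.cvtColor(F['top']['img'],cv2.COLOR_BGR2HSV); hs=cv2.cvtColor(F['side']['img'],cv2.COLOR_BGR2HSV)
for p in [(330,149),(357,182),(257,140),(302,160),(130,195),(126,212),(240,230),(193,155),(245,218)]: print(p,hsv[p[1],p[0]])
for p in [(260,276),(335,268),(280,190),(234,137),(291,138)]: print('s',p,hs[p[1],p[0]])
kt=[c for c,s in blobs(F['top'],(0,40,10),(14,255,110),40,400)[0] if 300<c[0]<400 and 130<c[1]<240]
ks=[c for c,s in blobs(F['side'],(0,40,10),(14,255,110),60,500)[0] if 230<c[0]<350 and 250<c[1]<330]
print(np.round(kt,1),np.round(ks,1))
for c in kt:
    a=rays(F['top'],c)
    best=min(((tri([(a[0],a[1][0]),(o,d[0])]),) for k in ks for o,d in [rays(F['side'],k)]),key=lambda t:max(t[0][1]))
    print('knob',np.round(best[0][0],1),np.round(best[0][1],1),'plane',np.round(plane(F['top'],c,21.5),1))
print('blue',rect(F['top'],(105,120,40),(125,255,255),2000,10))
print('hood',rect(F['top'],(15,110,40),(28,255,140),1000,68))
for b in blobs(F['top'],(0,150,100),(8,255,255),8,150)[0]: print('red',b)
E
```

```text
(330, 149) [ 10 150  75]
(357, 182) [ 10 159  74]
(257, 140) [108 180 109]
(302, 160) [109 176 107]
(130, 195) [ 21 129 123]
(126, 212) [17 53 67]
(240, 230) [ 99  21 120]
(193, 155) [  1 221 136]
(245, 218) [117  13 171]
s (260, 276) [ 16 142  97]
s (335, 268) [ 15 130  96]
s (280, 190) [112  85  90]
s (234, 137) [ 17 108  45]
s (291, 138) [  4 202 134]
[[329.9 149.4]
 [356.7 181.4]
 [329.  214.5]
 [364.9 218.5]] [[335.1 264.5]
 [261.6 306.7]]
knob [ 656.5 -270.2   29.1] [0.4 0.4] plane [[ 657.5 -271.5   21.5]]
knob [ 588.5 -344.7  110.9] [40. 40.] plane [[ 558.8 -357.    21.5]]
knob [ 455.6 -290.7  -84.4] [1.3 1.3] plane [[ 453.2 -272.    21.5]]
knob [ 442.9 -382.3   28.3] [0.6 0.6] plane [[ 443.7 -384.1   21.5]]
blue [((618.9752807617188, -28.183319091796875), (154.69003295898438, 348.3825378417969), 4.822062015533447)]
hood [((442.92266845703125, 340.59405517578125), (84.49752807617188, 237.9668731689453), 82.33344268798828)]
red (array([260.16666667,  57.16666667]), array([252,  57,  16,   2,  18], dtype=int32))
red (array([285.,  75.]), array([285,  61,   1,  29,  29], dtype=int32))
red (array([191.71428571, 153.66666667]), array([189, 150,   7,   8,  42], dtype=int32))
red (array([ 14. , 184.5]), array([ 14, 181,   1,   8,   8], dtype=int32))
```

```bash
cat > plan.py <<'E'
# usage: plan.py x y z yaw [step_mm] : rows (cm, tool axes; turn spread) from measured pose
import sys; from h import *
def plan(p,yaw,step=55):
    s=r.sense(); p0=s['eef_pos']; R=Ro.from_euler('xyz',s['tcp_rot']); y0=s['tcp_rot'][2]
    d=np.array(p)-p0; w=(yaw-y0+np.pi)%(2*np.pi)-np.pi
    n=int(max(1,np.ceil(np.linalg.norm(d)/step),np.ceil(abs(w)/.17)))
    print('n',n,'err',np.round(d,1),round(w,3))
    rows=[]
    for i in range(n):
        a=y0+w*i/n; t=[d[0]*np.cos(a)+d[1]*np.sin(a),d[0]*np.sin(a)-d[1]*np.cos(a),-d[2]]
        rows.append((np.round(np.array(t)/n/10,2).tolist(),round(-w/n,3)))
    for q in rows: print(q)
if __name__=='__main__':
    a=list(map(float,sys.argv[1:])); plan(a[:3],a[3],a[4] if len(a)>4 else 55)
E
python3 plan.py 560 -220 450 1.655
```

```text
n 11 err [399.5 383.9  45.9] 1.395
([4.41, -2.44, -0.42], np.float64(-0.127))
([4.68, -1.86, -0.42], np.float64(-0.127))
([4.88, -1.26, -0.42], np.float64(-0.127))
([5.0, -0.63, -0.42], np.float64(-0.127))
([5.04, 0.01, -0.42], np.float64(-0.127))
([5.0, 0.65, -0.42], np.float64(-0.127))
([4.87, 1.27, -0.42], np.float64(-0.127))
([4.67, 1.88, -0.42], np.float64(-0.127))
([4.4, 2.45, -0.42], np.float64(-0.127))
([4.05, 2.99, -0.42], np.float64(-0.127))
([3.64, 3.48, -0.42], np.float64(-0.127))
```

Request:
{"method": "apply_moves", "body": {"deltas": [{"claw":-1,"delta_pos":[4.4,-2.4,-0.4],"yaw":-0.127},{"claw":-1,"delta_pos":[4.7,-1.9,-0.4],"yaw":-0.127},{"claw":-1,"delta_pos":[4.9,-1.3,-0.4],"yaw":-0.127},{"claw":-1,"delta_pos":[5.0,-0.6,-0.4],"yaw":-0.127},{"claw":-1,"delta_pos":[5.0,0,-0.4],"yaw":-0.127},{"claw":-1,"delta_pos":[5.0,0.6,-0.4],"yaw":-0.127},{"claw":-1,"delta_pos":[4.9,1.3,-0.4],"yaw":-0.127},{"claw":-1,"delta_pos":[4.7,1.9,-0.4],"yaw":-0.127}]}}

```text
clock: 1.15
eef_pos: [452.2, -322.7, 436.7]
tcp_rot: [-3.141, 0.0, 1.28]
contact_force: [0.3, -0.1, 0.2]
opening: 1.0
grasp_force: 0.0
```

Request:
{"method": "apply_moves", "body": {"deltas": [{"claw":-1,"delta_pos":[4.4,2.4,-0.4],"yaw":-0.127},{"claw":-1,"delta_pos":[4.0,3.0,-0.4],"yaw":-0.127},{"claw":-1,"delta_pos":[3.6,3.5,-0.4],"yaw":-0.127},{"claw":-1,"delta_pos":[0,0,0],"yaw":0},{"claw":-1,"delta_pos":[0,0,0],"yaw":0}]}}

```text
clock: 1.78
eef_pos: [559.4, -219.9, 448.2]
tcp_rot: [-3.14, -0.0, 1.656]
contact_force: [-0.2, -1.6, -0.6]
opening: 1.001
grasp_force: 0.0
```

```bash
python3 - <<'E'
from h import *
import pickle
f=grab('wrist'); pickle.dump(f,open('w1.pkl','wb')); cv2.imwrite('pics/w1.png',f['img']); s=f['s']; print(s['clock'],s['eef_pos'],s['tcp_rot'])
E
```

```text
1.775 [ 559.38367393 -219.94322664  448.20671852] [-3.14043151e+00 -1.44712515e-04  1.65642101e+00]
```

View pics/w1.png

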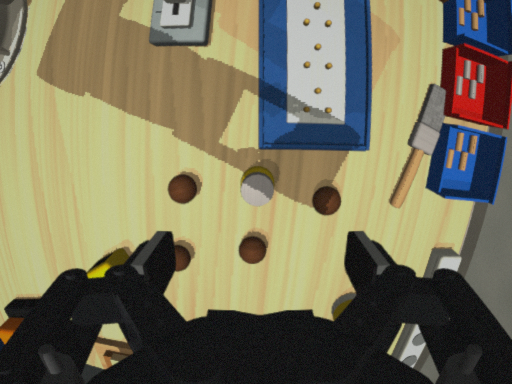

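The wrist view shows three knobs clear at (182,188), (327,200) and (252,250), the fourth half hidden at (180,258), the jar at (257,187), and brass pins of nests 1 and 2 at (307,109), (329,110), (318,91), (307,66), (329,67), (318,47). I'll slide towards +y to see the whole station.

Request:
{"method": "apply_moves", "body": {"deltas": [{"claw":-1,"delta_pos":[5,0,0],"yaw":0},{"claw":-1,"delta_pos":[5,0,0],"yaw":0},{"claw":-1,"delta_pos":[5,0,0],"yaw":0},{"claw":-1,"delta_pos":[5,0,0],"yaw":0},{"claw":-1,"delta_pos":[0,0,0],"yaw":0},{"claw":-1,"delta_pos":[0,0,0],"yaw":0}]}}

```text
clock: 2.58
eef_pos: [542.3, -21.7, 448.8]
tcp_rot: [3.142, 0.001, 1.656]
contact_force: [0.7, 0.2, -0.4]
opening: 1.001
grasp_force: 0.0
```

```bash
python3 - <<'E'
from h import *
import pickle
f=grab('wrist'); pickle.dump(f,open('w2.pkl','wb')); cv2.imwrite('pics/w2.png',f['img']); s=f['s']; print(s['clock'],s['eef_pos'],s['tcp_rot'])
g=pickle.load(open('w1.pkl','rb')); top=dict(np.load('top0.npz'))
h=cv2.cvtColor(g['img'],cv2.COLOR_BGR2HSV)
print('hsv',h[188,182],h[109,307],h[66,329],h[100,300],h[130,265])
K=[c for c,st in blobs(g,(0,60,10),(14,255,110),100,900)[0] if 150<c[0]<350 and 160<c[1]<280]
T=[np.array(c) for c in [(329.9,149.4),(356.7,181.4),(329,214.5),(364.9,218.5)]]
for c in K:
    p=plane(g,c,21.5)[0]
    q=min(T,key=lambda t:np.linalg.norm(plane(top,t,21.5)[0]-p))
    a,b=rays(g,c),rays(top,q); t,e=tri([(a[0],a[1][0]),(b[0],b[1][0])])
    print('knob',np.round(c,1),'plane',np.round(p,1),'tri',np.round(t,1),np.round(e,1))
for f in (g,f):
    for c,st in blobs(f,(12,110,70),(30,255,255),6,120)[0]: print('pin',np.round(c,1),st[4],np.round(plane(f,c,30)[0],1))
E
```

```text
2.575 [542.25423957 -21.65752237 448.76247194] [3.14150180e+00 5.98339790e-04 1.65596607e+00]
hsv [ 13 157  96] [ 22 168 106] [ 21 169 164] [ 34  12 151] [107 174 142]
knob [181.9 188.5] plane [ 451.9 -271.3   21.5] tri [ 452.8 -270.9   24.3] [0.5 0.5]
knob [326.6 200.3] plane [ 657.6 -270.8   21.5] tri [ 658.4 -272.2   17.2] [0.3 0.3]
knob [252.2 249.8] plane [ 558.4 -356.8   21.5] tri [ 558.7 -357.2   20.9] [0.3 0.3]
knob [180.5 257.7] plane [ 449.2 -382.7   21.5] tri [ 445.1 -388.1   10.2] [1.6 1.6]
pin [65.8  3.8] 13 [240.1   6.6  30. ]
pin [106.1   1.7] 11 [317.3  -1.5  30. ]
pin [109.7   3.9] 16 [324.2  -5.8  30. ]
pin [120.6   3.9] 9 [342.7  -7.9  30. ]
pin [224.6   2. ] 10 [493.6 -11.2  30. ]
pin [231.4   6.7] 84 [503.3 -17.7  30. ]
pin [254.4   6.5] 43 [533.3 -15.6  30. ]
pin [467.1   4.8] 53 [859.   65.4  30. ]
pin [316.9   4.7] 23 [614.7  -2.8  30. ]
pin [112.5  10.6] 24 [330.8 -17.2  30. ]
pin [224.2   9.6] 18 [494.3 -22.4  30. ]
pin [68.9  9.4] 15 [248.7  -4.3  30. ]
pin [461.4  16.3] 60 [846.4  40.4  30. ]
pin [66.1 19.4] 105 [246.2 -20.5  30. ]
pin [233.6  17. ] 31 [50
[... 19732 characters left out ...]
.2 -57.   30. ]
pin [246.1 187.3] 7 [526.2 -61.3  30. ]
pin [242.8 187.8] 6 [521.8 -62.5  30. ]
pin [313.9 191.6] 22 [619.1 -59.5  30. ]
pin [302.9 208.9] 23 [607.  -85.7  30. ]
pin [323.1 208.8] 21 [635.8 -83.2  30. ]
pin [311.8 231.5] 23 [ 624.6 -118.9   30. ]
pin [300.9 247. ] 19 [ 612.2 -144.6   30. ]
pin [320.3 246.7] 19 [ 641.1 -142.4   30. ]
pin [441.2 262.1] 57 [ 868.2 -166.2   30. ]
pin [450.9 258.6] 18 [ 888.5 -159.7   30. ]
pin [429.4 267.5] 37 [ 845.6 -176.4   30. ]
pin [323.6 295.5] 11 [ 662.3 -230.3   30. ]
pin [325.8 301. ] 8 [ 668.1 -241.6   30. ]
pin [306.2 303. ] 6 [ 636.1 -246.6   30. ]
pin [316.8 310.4] 53 [ 656.7 -261.7   30. ]
pin [324.4 312.9] 21 [ 670.8 -267.1   30. ]
```

View pics/w2.png

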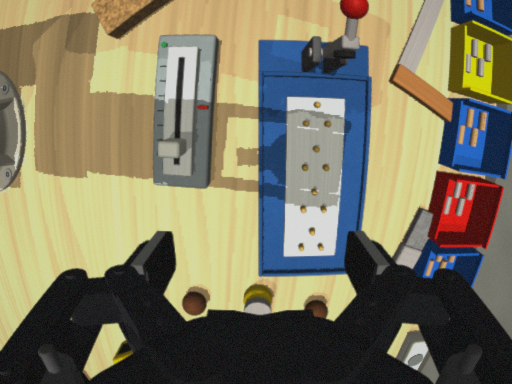

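The second wrist view shows the whole station: pins from (317,104) to (320,247), clamp ball at (354,6), fader grip at (172,148), red pointer at (204,107). Next, the first pick, the knob at about (657.6, -270.8).

```bash
cat > plan.py <<'E'
# usage: plan.py "x,y,z,yaw[,step]" ... : rows (cm, tool axes) through waypoints; start measured pose; '-' keeps value
import sys; from h import *
s=r.sense(); P=np.array(s['eef_pos']); Y=s['tcp_rot'][2]; print('at',np.round(P,1),round(Y,3),'t',s['clock'])
for a in sys.argv[1:]:
    v=a.split(','); p=np.array([P[i] if v[i]=='-' else float(v[i]) for i in range(3)]); yaw=Y if v[3]=='-' else float(v[3]); step=float(v[4]) if len(v)>4 else 55
    d=p-P; w=(yaw-Y+np.pi)%(2*np.pi)-np.pi
    n=int(max(1,np.ceil(np.linalg.norm(d)/step),np.ceil(abs(w)/.17)))
    print('->',a,'n',n)
    rows=[]
    for i in range(n):
        b=Y+w*i/n; rows.append(str([round(x/n/10,2) for x in (d[0]*np.cos(b)+d[1]*np.sin(b),d[0]*np.sin(b)-d[1]*np.cos(b),-d[2])]+[round(-w/n,3)]))
    if abs(w)<.02: print(n,'x',rows[0])
    else: print('\n'.join(rows))
    P=p;Y=yaw
E
python3 plan.py 657.6,-270.8,260,1.655
```

```text
at [542.4 -22.  448.7] 1.655 t 2.625
-> 657.6,-270.8,260,1.655 n 7
7 x [np.float64(-3.68), np.float64(1.34), np.float64(2.7), np.float64(0.0)]
```

Request:
{"method": "apply_moves", "body": {"deltas": [{"claw":-1,"delta_pos":[-3.7,1.3,2.7],"yaw":0},{"claw":-1,"delta_pos":[-3.7,1.3,2.7],"yaw":0},{"claw":-1,"delta_pos":[-3.7,1.3,2.7],"yaw":0},{"claw":-1,"delta_pos":[-3.7,1.4,2.7],"yaw":0},{"claw":-1,"delta_pos":[-3.7,1.4,2.7],"yaw":0},{"claw":-1,"delta_pos":[-3.7,1.3,2.7],"yaw":0},{"claw":-1,"delta_pos":[-3.6,1.4,2.7],"yaw":0},{"claw":-1,"delta_pos":[0,0,0],"yaw":0}]}}

```text
clock: 3.62
eef_pos: [657.3, -273.5, 256.5]
tcp_rot: [-3.138, -0.001, 1.652]
contact_force: [-0.4, 0.5, -0.4]
opening: 0.995
grasp_force: 0.0
```

```bash
cat > knobs.py <<'E'
from h import *
f=grab('wrist'); s=f['s']; print('t',s['clock'],np.round(s['eef_pos'],1))
for n,f in (('w',f),('top',grab('top'))):
    for c,st in blobs(f,(0,60,10),(14,255,110),40,6000)[0]:
        if n=='w' and c[1]>320: continue
        p=plane(f,c,21.5)[0]
        if 380<p[0]<750 and -480<p[1]<-180 and .6<st[2]/st[3]<1.6: print(n,np.round(c,1),st[2:],np.round(p[:2],1))
E
python3 knobs.py; python3 plan.py 657.6,-270.8,177,1.655
```

```text
t 3.625 [ 657.3 -273.5  256.5]
w [ 32.6 179.9] [  41   45 1190] [ 453.  -271.6]
w [262.3 200.8] [  56   56 2338] [ 657.4 -271.4]
w [ 41.8 280.1] [ 31  35 550] [ 439.5 -378.8]
at [ 657.5 -271.   259.1] 1.654 t 3.725
-> 657.6,-270.8,177,1.655 n 2
2 x [np.float64(0.01), np.float64(0.0), np.float64(4.11), np.float64(-0.0)]
```

Request:
{"method": "apply_moves", "body": {"deltas": [{"claw":-1,"delta_pos":[0,0,4.0],"yaw":0},{"claw":-1,"delta_pos":[0,0,3.0],"yaw":0},{"claw":-1,"delta_pos":[0,0,1.2],"yaw":0},{"claw":-1,"delta_pos":[0,0,0],"yaw":0},{"claw":1,"delta_pos":[0,0,0],"yaw":0},{"claw":1,"delta_pos":[0,0,0],"yaw":0},{"claw":1,"delta_pos":[0,0,0],"yaw":0},{"claw":1,"delta_pos":[0,0,0],"yaw":0}], "grip_force": 30}}

```text
clock: 4.72
eef_pos: [658.7, -269.9, 179.0]
tcp_rot: [3.14, 0.001, 1.657]
contact_force: [-0.4, -0.1, 6.6]
opening: 0.474
grasp_force: 29.5
```

Request:
{"method": "apply_moves", "body": {"deltas": [{"claw":1,"delta_pos":[0,0,0],"yaw":0},{"claw":1,"delta_pos":[0,0,0],"yaw":0},{"claw":1,"delta_pos":[0,0,0],"yaw":0}]}}

```text
clock: 5.1
eef_pos: [658.8, -269.8, 179.0]
tcp_rot: [3.14, 0.001, 1.657]
contact_force: [-1.8, 0.8, 5.8]
opening: 0.473
grasp_force: 29.5
```

```bash
python3 plan.py -,-,265,- 626,-138,265,1.655
```

```text
at [ 658.8 -269.8  179. ] 1.657 t 5.1
-> -,-,265,- n 2
2 x [np.float64(0.0), np.float64(0.0), np.float64(-4.3), np.float64(-0.0)]
-> 626,-138,265,1.655 n 3
3 x [np.float64(4.47), np.float64(-0.71), np.float64(-0.0), np.float64(0.001)]
```

Request:
{"method": "apply_moves", "body": {"deltas": [{"claw":1,"delta_pos":[0,0,-4.3],"yaw":0},{"claw":1,"delta_pos":[0,0,-4.3],"yaw":0},{"claw":1,"delta_pos":[4.5,-0.7,0],"yaw":0},{"claw":1,"delta_pos":[4.5,-0.7,0],"yaw":0},{"claw":1,"delta_pos":[4.4,-0.7,0],"yaw":0},{"claw":1,"delta_pos":[0,0,0],"yaw":0},{"claw":1,"delta_pos":[0,0,0],"yaw":0}]}}

```text
clock: 5.98
eef_pos: [626.3, -138.2, 264.2]
tcp_rot: [3.141, 0.001, 1.657]
contact_force: [0.1, -0.9, -0.2]
opening: 0.473
grasp_force: 30.5
```

```bash
python3 plan.py 626,-138,206,1.655; python3 - <<'E'
from h import *
f=grab('wrist'); cv2.imwrite('pics/w3.png',f['img'])
E
```

```text
at [ 626.3 -138.2  264.2] 1.657 t 5.975
-> 626,-138,206,1.655 n 2
2 x [np.float64(0.01), np.float64(-0.01), np.float64(2.91), np.float64(0.001)]
```

View pics/w3.png

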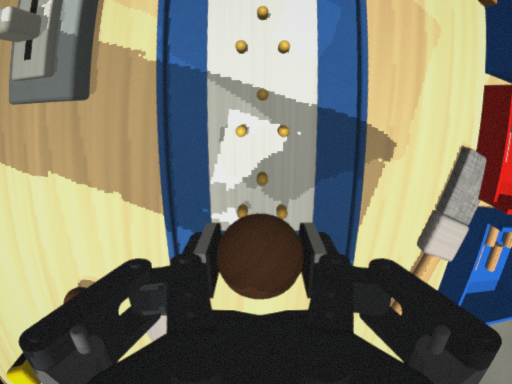

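Ball held at (260,256); nest 1's pins at (263,178), (243,211), (281,211) line up under it. Lowering.

Request:
{"method": "apply_moves", "body": {"deltas": [{"claw":1,"delta_pos":[0,0,3.0],"yaw":0},{"claw":1,"delta_pos":[0,0,2.0],"yaw":0},{"claw":1,"delta_pos":[0,0,0.6],"yaw":0},{"claw":1,"delta_pos":[0,0,0.2],"yaw":0},{"claw":1,"delta_pos":[0,0,0.2],"yaw":0},{"claw":1,"delta_pos":[0,0,0],"yaw":0}]}}

```text
clock: 6.78
eef_pos: [626.6, -138.0, 204.6]
tcp_rot: [3.139, 0.0, 1.657]
contact_force: [2.4, 1.5, 1.6]
opening: 0.473
grasp_force: 30.7
```

Request:
{"method": "apply_moves", "body": {"deltas": [{"claw":1,"delta_pos":[0,0,0.1],"yaw":0},{"claw":-0.2,"delta_pos":[0,0,0],"yaw":0},{"claw":-0.5,"delta_pos":[0,0,0],"yaw":0},{"claw":-0.8,"delta_pos":[0,0,0],"yaw":0},{"claw":-1,"delta_pos":[0,0,0],"yaw":0},{"claw":-1,"delta_pos":[0,0,-2],"yaw":0},{"claw":-1,"delta_pos":[0,0,-4],"yaw":0},{"claw":-1,"delta_pos":[0,0,0],"yaw":0}]}}

```text
clock: 7.78
eef_pos: [627.4, -138.3, 267.2]
tcp_rot: [3.135, 0.002, 1.657]
contact_force: [0.3, 0.5, 0.2]
opening: 1.004
grasp_force: 0.0
```

```bash
cat > seat.py <<'E'
# wrist + top view of seated knobs, triangulated
from h import *
N=np.array([[626,-138],[621,-78.1],[615.9,-18.2],[610.9,41.7]])
W=grab('wrist'); T=grab('top'); s=W['s']; print('t',s['clock'],np.round(s['eef_pos'],1))
for i,n in enumerate(N):
    o={}
    for k,f in (('w',W),('t',T)):
        for c,st in blobs(f,(0,60,10),(14,255,110),30,8000)[0]:
            p=plane(f,c,46.3)[0]
            if np.linalg.norm(p[:2]-n)<25: o[k]=rays(f,c); print('nest',i+1,k,st[2:],np.round(p[:2]-n,1))
    if len(o)==2: print('  z',np.round(tri([(a,b[0]) for a,b in o.values()])[0],1))
E
python3 seat.py; python3 knobs.py; python3 plan.py 558.4,-356.8,265,1.655
```

```text
t 7.775 [ 627.4 -138.3  267.2]
nest 1 w [  60   60 2691] [ 1.2 -0.4]
t 7.875 [ 626.1 -138.   264. ]
top [356.8 181.5] [ 12  12 118] [ 558.6 -357.3]
top [329.1 214.7] [ 13  12 119] [ 452.5 -272.2]
top [365.  218.4] [ 13  13 120] [ 443.8 -384.3]
at [ 625.5 -137.9  262.5] 1.657 t 7.975
-> 558.4,-356.8,265,1.655 n 5
5 x [np.float64(-4.25), np.float64(-1.71), np.float64(-0.05), np.float64(0.0)]
```

Request:
{"method": "apply_moves", "body": {"deltas": [{"claw":-1,"delta_pos":[-4.2,-1.7,0],"yaw":0},{"claw":-1,"delta_pos":[-4.3,-1.7,0],"yaw":0},{"claw":-1,"delta_pos":[-4.2,-1.7,0],"yaw":0},{"claw":-1,"delta_pos":[-4.3,-1.7,0],"yaw":0},{"claw":-1,"delta_pos":[-4.3,-1.8,0],"yaw":0},{"claw":-1,"delta_pos":[0,0,0],"yaw":0},{"claw":-1,"delta_pos":[0,0,0],"yaw":0}]}}

```text
clock: 8.85
eef_pos: [558.2, -357.2, 261.8]
tcp_rot: [-3.14, -0.001, 1.656]
contact_force: [-0.6, 0.4, -0.3]
opening: 1.0
grasp_force: 0.0
```

```bash
python3 knobs.py; python3 plan.py 558.4,-356.8,181,1.655
```

```text
t 8.85 [ 558.2 -357.2  261.8]
w [127.8  77.9] [  54   54 2009] [ 451.5 -271.5]
w [261.6 201. ] [  54   55 2152] [ 558.4 -356.9]
w [118.7 219.7] [  47   49 1653] [ 443.2 -384.1]
top [354.3 180.1] [ 8 12 51] [ 562.6 -349.7]
top [329.3 214.8] [ 13  13 116] [ 452.3 -273. ]
at [ 558.7 -356.5  262.2] 1.658 t 8.95
-> 558.4,-356.8,181,1.655 n 2
2 x [np.float64(-0.02), np.float64(-0.02), np.float64(4.06), np.float64(0.001)]
```

Request:
{"method": "apply_moves", "body": {"deltas": [{"claw":-1,"delta_pos":[0,0,4.0],"yaw":0},{"claw":-1,"delta_pos":[0,0,3.0],"yaw":0},{"claw":-1,"delta_pos":[0,0,1.1],"yaw":0},{"claw":-1,"delta_pos":[0,0,0],"yaw":0},{"claw":1,"delta_pos":[0,0,0],"yaw":0},{"claw":1,"delta_pos":[0,0,0],"yaw":0},{"claw":1,"delta_pos":[0,0,0],"yaw":0},{"claw":1,"delta_pos":[0,0,0],"yaw":0}]}}

```text
clock: 9.95
eef_pos: [558.8, -357.8, 182.9]
tcp_rot: [3.14, 0.001, 1.657]
contact_force: [-1.4, 0.7, 4.4]
opening: 0.473
grasp_force: 29.6
```

```bash
python3 plan.py -,-,265,- 621,-78.1,265,1.655
```

```text
at [ 558.8 -357.8  182.9] 1.657 t 9.95
-> -,-,265,- n 2
2 x [np.float64(0.0), np.float64(0.0), np.float64(-4.1), np.float64(-0.0)]
-> 621,-78.1,265,1.655 n 6
6 x [np.float64(4.56), np.float64(1.43), np.float64(-0.0), np.float64(0.0)]
```

Request:
{"method": "apply_moves", "body": {"deltas": [{"claw":1,"delta_pos":[0,0,-4.1],"yaw":0},{"claw":1,"delta_pos":[0,0,-4.1],"yaw":0},{"claw":1,"delta_pos":[4.6,1.4,0],"yaw":0},{"claw":1,"delta_pos":[4.6,1.4,0],"yaw":0},{"claw":1,"delta_pos":[4.5,1.4,0],"yaw":0},{"claw":1,"delta_pos":[4.6,1.5,0],"yaw":0},{"claw":1,"delta_pos":[4.5,1.5,0],"yaw":0},{"claw":1,"delta_pos":[4.6,1.4,0],"yaw":0}]}}

```text
clock: 10.95
eef_pos: [620.9, -75.8, 264.3]
tcp_rot: [3.141, 0.0, 1.657]
contact_force: [0.5, 0.5, -0.1]
opening: 0.47
grasp_force: 30.6
```

Request:
{"method": "apply_moves", "body": {"deltas": [{"claw":1,"delta_pos":[0,0,0],"yaw":0},{"claw":1,"delta_pos":[0,0,0],"yaw":0}]}}

```text
clock: 11.2
eef_pos: [620.6, -77.3, 264.0]
tcp_rot: [3.141, 0.0, 1.658]
contact_force: [0.4, 0.2, -0.9]
opening: 0.467
grasp_force: 30.6
```

```bash
python3 plan.py 621,-78.1,209,1.655
```

```text
at [620.6 -77.3 264. ] 1.658 t 11.2
-> 621,-78.1,209,1.655 n 1
1 x [np.float64(-0.08), np.float64(0.03), np.float64(5.5), np.float64(0.003)]
```

Request:
{"method": "apply_moves", "body": {"deltas": [{"claw":1,"delta_pos":[-0.1,0,3.0],"yaw":0},{"claw":1,"delta_pos":[0,0,2.0],"yaw":0},{"claw":1,"delta_pos":[0,0,0.4],"yaw":0},{"claw":1,"delta_pos":[0,0,0.2],"yaw":0},{"claw":1,"delta_pos":[0,0,0.2],"yaw":0},{"claw":1,"delta_pos":[0,0,0],"yaw":0}]}}

```text
clock: 11.95
eef_pos: [622.1, -78.8, 207.3]
tcp_rot: [3.137, 0.002, 1.657]
contact_force: [3.6, -2.7, 4.3]
opening: 0.468
grasp_force: 31.0
```

Touching the pins (about 4 N). Release.

Request:
{"method": "apply_moves", "body": {"deltas": [{"claw":0,"delta_pos":[0,0,0],"yaw":0},{"claw":-0.3,"delta_pos":[0,0,0],"yaw":0},{"claw":-0.6,"delta_pos":[0,0,0],"yaw":0},{"claw":-1,"delta_pos":[0,0,0],"yaw":0},{"claw":-1,"delta_pos":[0,0,0],"yaw":0},{"claw":-1,"delta_pos":[0,0,-2],"yaw":0},{"claw":-1,"delta_pos":[0,0,-4],"yaw":0},{"claw":-1,"delta_pos":[0,0,0],"yaw":0}]}}

```text
clock: 12.95
eef_pos: [622.3, -78.4, 270.2]
tcp_rot: [3.135, 0.001, 1.657]
contact_force: [0.5, 0.0, 0.8]
opening: 0.998
grasp_force: 0.0
```

```bash
python3 seat.py; python3 knobs.py; python3 plan.py 452,-271.5,270,1.655
```

```text
t 12.95 [622.3 -78.4 270.2]
nest 1 w [  52   52 1823] [1.5 1.4]
nest 1 t [11 10 79] [-2.1 -0.4]
  z [ 626.2 -139.1   41.7]
nest 2 w [  60   60 2605] [ 1.1 -0.5]
t 13.05 [620.9 -78.2 267. ]
top [329.  214.7] [ 13  12 118] [ 452.6 -272. ]
top [365.  218.5] [ 13  12 122] [ 443.7 -384.4]
at [620.4 -78.1 265.5] 1.657 t 13.15
-> 452,-271.5,270,1.655 n 5
5 x [np.float64(-3.56), np.float64(-3.69), np.float64(-0.09), np.float64(0.0)]
```

Request:
{"method": "apply_moves", "body": {"deltas": [{"claw":-1,"delta_pos":[-3.6,-3.7,0],"yaw":0},{"claw":-1,"delta_pos":[-3.6,-3.7,0],"yaw":0},{"claw":-1,"delta_pos":[-3.5,-3.7,0],"yaw":0},{"claw":-1,"delta_pos":[-3.6,-3.7,0],"yaw":0},{"claw":-1,"delta_pos":[-3.5,-3.7,0],"yaw":0},{"claw":-1,"delta_pos":[0,0,0],"yaw":0},{"claw":-1,"delta_pos":[0,0,0],"yaw":0}]}}

```text
clock: 14.02
eef_pos: [451.7, -271.3, 265.2]
tcp_rot: [-3.141, -0.001, 1.656]
contact_force: [-0.4, -0.0, 0.1]
opening: 0.998
grasp_force: 0.0
```

```bash
python3 knobs.py; python3 plan.py 452,-271.5,181,1.655
```

```text
t 14.025 [ 451.7 -271.3  265.2]
w [261.8 200.3] [  54   55 2075] [ 452.3 -271.8]
at [ 452.3 -270.7  265.4] 1.658 t 14.125
-> 452,-271.5,181,1.655 n 2
2 x [np.float64(-0.04), np.float64(-0.02), np.float64(4.22), np.float64(0.001)]
```

Request:
{"method": "apply_moves", "body": {"deltas": [{"claw":-1,"delta_pos":[-0.05,0,4.2],"yaw":0},{"claw":-1,"delta_pos":[0,0,3.0],"yaw":0},{"claw":-1,"delta_pos":[0,0,1.2],"yaw":0},{"claw":-1,"delta_pos":[0,0,0],"yaw":0},{"claw":1,"delta_pos":[0,0,0],"yaw":0},{"claw":1,"delta_pos":[0,0,0],"yaw":0},{"claw":1,"delta_pos":[0,0,0],"yaw":0},{"claw":1,"delta_pos":[0,0,0],"yaw":0}]}}

```text
clock: 15.12
eef_pos: [452.1, -272.2, 182.7]
tcp_rot: [3.14, 0.001, 1.657]
contact_force: [-1.0, 0.6, 6.3]
opening: 0.47
grasp_force: 29.3
```

```bash
python3 plan.py -,-,275,- 615.9,-18.2,275,1.655
```

```text
at [ 452.1 -272.2  182.7] 1.657 t 15.125
-> -,-,275,- n 2
2 x [np.float64(0.0), np.float64(0.0), np.float64(-4.61), np.float64(-0.0)]
-> 615.9,-18.2,275,1.655 n 6
6 x [np.float64(3.98), np.float64(3.08), np.float64(-0.0), np.float64(0.0)]
```

Request:
{"method": "apply_moves", "body": {"deltas": [{"claw":1,"delta_pos":[0,0,-4.6],"yaw":0},{"claw":1,"delta_pos":[0,0,-4.6],"yaw":0},{"claw":1,"delta_pos":[4.0,3.1,0],"yaw":0},{"claw":1,"delta_pos":[4.0,3.1,0],"yaw":0},{"claw":1,"delta_pos":[4.0,3.1,0],"yaw":0},{"claw":1,"delta_pos":[4.0,3.0,0],"yaw":0},{"claw":1,"delta_pos":[4.0,3.1,0],"yaw":0},{"claw":1,"delta_pos":[3.9,3.1,0],"yaw":0}]}}

```text
clock: 16.12
eef_pos: [616.3, -16.4, 274.2]
tcp_rot: [3.141, 0.0, 1.657]
contact_force: [0.3, 0.0, -0.5]
opening: 0.47
grasp_force: 30.8
```

Request:
{"method": "apply_moves", "body": {"deltas": [{"claw":1,"delta_pos":[0,0,0],"yaw":0},{"claw":1,"delta_pos":[0,0,0],"yaw":0}]}}

```text
clock: 16.38
eef_pos: [615.1, -18.0, 273.7]
tcp_rot: [-3.141, 0.0, 1.657]
contact_force: [-1.5, -0.2, -0.7]
opening: 0.474
grasp_force: 30.8
```

```bash
python3 plan.py 615.9,-18.2,209,1.655
```

```text
at [615.1 -18.  273.7] 1.657 t 16.375
-> 615.9,-18.2,209,1.655 n 2
2 x [np.float64(-0.01), np.float64(0.04), np.float64(3.23), np.float64(0.001)]
```

Request:
{"method": "apply_moves", "body": {"deltas": [{"claw":1,"delta_pos":[0,0,4.0],"yaw":0},{"claw":1,"delta_pos":[0,0,2.0],"yaw":0},{"claw":1,"delta_pos":[0,0,0.4],"yaw":0},{"claw":1,"delta_pos":[0,0,0.2],"yaw":0},{"claw":1,"delta_pos":[0,0,0.1],"yaw":0},{"claw":1,"delta_pos":[0,0,0],"yaw":0}]}}

```text
clock: 17.12
eef_pos: [616.3, -18.2, 207.8]
tcp_rot: [3.139, 0.001, 1.657]
contact_force: [2.3, -2.7, 2.9]
opening: 0.477
grasp_force: 31.0
```

Request:
{"method": "apply_moves", "body": {"deltas": [{"claw":0,"delta_pos":[0,0,0],"yaw":0},{"claw":-0.3,"delta_pos":[0,0,0],"yaw":0},{"claw":-0.6,"delta_pos":[0,0,0],"yaw":0},{"claw":-1,"delta_pos":[0,0,0],"yaw":0},{"claw":-1,"delta_pos":[0,0,0],"yaw":0},{"claw":-1,"delta_pos":[0,0,-2],"yaw":0},{"claw":-1,"delta_pos":[0,0,-4],"yaw":0},{"claw":-1,"delta_pos":[0,0,0],"yaw":0}]}}

```text
clock: 18.12
eef_pos: [617.1, -17.9, 271.1]
tcp_rot: [3.135, 0.001, 1.657]
contact_force: [-0.1, 0.2, -0.8]
opening: 0.998
grasp_force: 0.0
```

```bash
python3 seat.py; python3 knobs.py; python3 plan.py 443.5,-384.2,270,1.655
```

```text
t 18.125 [617.1 -17.9 271.1]
nest 1 t [ 13  12 118] [ 1.6 -1.1]
nest 2 w [  52   52 1841] [1.3 0.9]
nest 2 t [ 6 10 38] [0.3 8.7]
  z [620.5 -69.2  58.2]
nest 3 w [  60   59 2591] [ 1.2 -0.5]
t 18.225 [615.7 -17.9 268.1]
top [364.9 218.7] [ 13  12 119] [ 443.1 -384.2]
at [615.2 -17.9 266.5] 1.657 t 18.325
-> 443.5,-384.2,270,1.655 n 8
8 x [np.float64(-4.38), np.float64(-2.53), np.float64(-0.04), np.float64(0.0)]
```

Request:
{"method": "apply_moves", "body": {"deltas": [{"claw":-1,"delta_pos":[-4.4,-2.5,0],"yaw":0},{"claw":-1,"delta_pos":[-4.4,-2.5,0],"yaw":0},{"claw":-1,"delta_pos":[-4.4,-2.5,0],"yaw":0},{"claw":-1,"delta_pos":[-4.4,-2.5,0],"yaw":0},{"claw":-1,"delta_pos":[-4.4,-2.6,0],"yaw":0},{"claw":-1,"delta_pos":[-4.4,-2.6,0],"yaw":0},{"claw":-1,"delta_pos":[-4.3,-2.5,0],"yaw":0},{"claw":-1,"delta_pos":[-4.3,-2.5,0],"yaw":0}]}}

```text
clock: 19.32
eef_pos: [443.2, -385.1, 265.8]
tcp_rot: [-3.141, -0.001, 1.657]
contact_force: [0.8, 0.0, -0.6]
opening: 0.998
grasp_force: 0.0
```

Request:
{"method": "apply_moves", "body": {"deltas": [{"claw":-1,"delta_pos":[0,0,0],"yaw":0},{"claw":-1,"delta_pos":[0,0,0],"yaw":0}]}}

```text
clock: 19.58
eef_pos: [444.1, -383.6, 265.9]
tcp_rot: [-3.141, -0.001, 1.656]
contact_force: [-0.2, -1.0, 0.1]
opening: 0.997
grasp_force: 0.0
```

```bash
python3 knobs.py; python3 plan.py 443.5,-384.2,181,1.655
```

```text
t 19.575 [ 444.1 -383.6  265.9]
w [260.4 200. ] [  54   54 2036] [ 443.5 -383.9]
top [364.9 218.4] [ 12  13 114] [ 444.  -384.1]
at [ 444.7 -382.9  266.2] 1.658 t 19.675
-> 443.5,-384.2,181,1.655 n 2
2 x [np.float64(-0.06), np.float64(-0.06), np.float64(4.26), np.float64(0.001)]
```

Request:
{"method": "apply_moves", "body": {"deltas": [{"claw":-1,"delta_pos":[-0.1,0,4.2],"yaw":0},{"claw":-1,"delta_pos":[0,0,3.0],"yaw":0},{"claw":-1,"delta_pos":[0,0,1.3],"yaw":0},{"claw":-1,"delta_pos":[0,0,0],"yaw":0},{"claw":1,"delta_pos":[0,0,0],"yaw":0},{"claw":1,"delta_pos":[0,0,0],"yaw":0},{"claw":1,"delta_pos":[0,0,0],"yaw":0},{"claw":1,"delta_pos":[0,0,0],"yaw":0}]}}

```text
clock: 20.68
eef_pos: [444.8, -385.3, 182.8]
tcp_rot: [3.14, 0.001, 1.657]
contact_force: [-1.4, 1.0, 5.7]
opening: 0.472
grasp_force: 29.5
```

```bash
python3 plan.py -,-,280,- 610.9,41.7,280,1.655
```

```text
at [ 444.8 -385.3  182.8] 1.657 t 20.675
-> -,-,280,- n 2
2 x [np.float64(0.0), np.float64(0.0), np.float64(-4.86), np.float64(-0.0)]
-> 610.9,41.7,280,1.655 n 9
9 x [np.float64(4.57), np.float64(2.25), np.float64(-0.0), np.float64(0.0)]
```

Request:
{"method": "apply_moves", "body": {"deltas": [{"claw":1,"delta_pos":[0,0,-4.9],"yaw":0},{"claw":1,"delta_pos":[0,0,-4.9],"yaw":0},{"claw":1,"delta_pos":[4.6,2.3,0],"yaw":0},{"claw":1,"delta_pos":[4.6,2.2,0],"yaw":0},{"claw":1,"delta_pos":[4.6,2.3,0],"yaw":0},{"claw":1,"delta_pos":[4.5,2.2,0],"yaw":0},{"claw":1,"delta_pos":[4.6,2.3,0],"yaw":0},{"claw":1,"delta_pos":[4.5,2.2,0],"yaw":0}]}}

```text
clock: 21.68
eef_pos: [555.9, -98.8, 280.3]
tcp_rot: [3.141, 0.0, 1.657]
contact_force: [0.6, -0.2, -0.8]
opening: 0.47
grasp_force: 30.8
```

Request:
{"method": "apply_moves", "body": {"deltas": [{"claw":1,"delta_pos":[4.6,2.3,0],"yaw":0},{"claw":1,"delta_pos":[4.6,2.2,0],"yaw":0},{"claw":1,"delta_pos":[4.5,2.2,0],"yaw":0},{"claw":1,"delta_pos":[0,0,0],"yaw":0},{"claw":1,"delta_pos":[0,0,0],"yaw":0}]}}

```text
clock: 22.3
eef_pos: [610.1, 41.7, 279.7]
tcp_rot: [-3.141, 0.0, 1.658]
contact_force: [-0.6, -0.1, 0.0]
opening: 0.471
grasp_force: 30.8
```

```bash
python3 plan.py 610.9,41.7,209,1.655
```

```text
at [610.1  41.7 279.7] 1.658 t 22.3
-> 610.9,41.7,209,1.655 n 2
2 x [np.float64(-0.0), np.float64(0.04), np.float64(3.54), np.float64(0.001)]
```

Turning the gripper 0.7 rad here so the wrist camera keeps clear of the open clamp.

Request:
{"method": "apply_moves", "body": {"deltas": [{"claw":1,"delta_pos":[0,0,0],"yaw":0.175},{"claw":1,"delta_pos":[0,0,0],"yaw":0.175},{"claw":1,"delta_pos":[0,0,0],"yaw":0.175},{"claw":1,"delta_pos":[0,0,0],"yaw":0.175},{"claw":1,"delta_pos":[0,0,0],"yaw":0},{"claw":1,"delta_pos":[0,0,0],"yaw":0}]}}

```text
clock: 23.05
eef_pos: [610.2, 41.0, 279.8]
tcp_rot: [-3.142, 0.0, 0.96]
contact_force: [-0.4, 0.7, -0.5]
opening: 0.467
grasp_force: 30.8
```

```bash
python3 plan.py 610.9,41.7,209,0.955; python3 - <<'E'
from h import *
f=grab('wrist'); cv2.imwrite('pics/w4.png',f['img'])
E
```

```text
at [610.2  41.  279.8] 0.96 t 23.05
-> 610.9,41.7,209,0.955 n 2
2 x [np.float64(0.05), np.float64(0.01), np.float64(3.54), np.float64(0.002)]
```

View pics/w4.png

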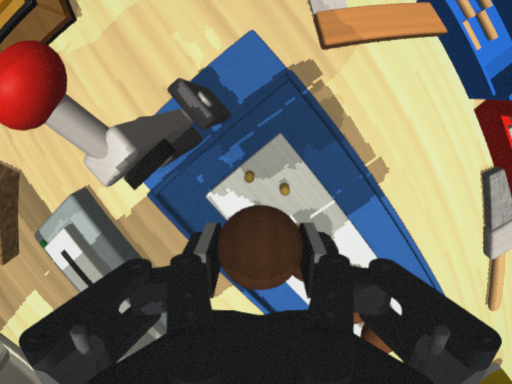

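The held ball (260,247) is over nest 4 (pins at (249,176) and (285,188)); the clamp ball (30,85) is well clear.

Request:
{"method": "apply_moves", "body": {"deltas": [{"claw":1,"delta_pos":[0.05,0,4.0],"yaw":0},{"claw":1,"delta_pos":[0,0,2.5],"yaw":0},{"claw":1,"delta_pos":[0,0,0.4],"yaw":0},{"claw":1,"delta_pos":[0,0,0.2],"yaw":0},{"claw":1,"delta_pos":[0,0,0.2],"yaw":0},{"claw":1,"delta_pos":[0,0,0],"yaw":0}]}}

```text
clock: 23.85
eef_pos: [612.3, 42.2, 208.8]
tcp_rot: [3.137, -0.003, 0.957]
contact_force: [3.8, -2.2, 3.0]
opening: 0.47
grasp_force: 31.1
```

Request:
{"method": "apply_moves", "body": {"deltas": [{"claw":1,"delta_pos":[0,0,0.1],"yaw":0},{"claw":0,"delta_pos":[0,0,0],"yaw":0},{"claw":-0.3,"delta_pos":[0,0,0],"yaw":0},{"claw":-0.6,"delta_pos":[0,0,0],"yaw":0},{"claw":-0.6,"delta_pos":[0,0,0],"yaw":0},{"claw":-0.6,"delta_pos":[0,0,-2],"yaw":0},{"claw":-1,"delta_pos":[0,0,-4],"yaw":0},{"claw":-1,"delta_pos":[0,0,-4],"yaw":0}]}}

```text
clock: 24.85
eef_pos: [610.6, 42.3, 307.9]
tcp_rot: [3.141, -0.0, 0.957]
contact_force: [0.9, -0.5, -0.9]
opening: 0.999
grasp_force: 0.0
```

Request:
{"method": "apply_moves", "body": {"deltas": [{"claw":-1,"delta_pos":[0,0,-6],"yaw":0},{"claw":-1,"delta_pos":[-4,0,-6],"yaw":0},{"claw":-1,"delta_pos":[-5,0,-5],"yaw":0},{"claw":-1,"delta_pos":[0,0,0],"yaw":0},{"claw":-1,"delta_pos":[0,0,0],"yaw":0}]}}

```text
clock: 25.48
eef_pos: [564.9, -22.2, 462.6]
tcp_rot: [3.141, -0.001, 0.956]
contact_force: [0.6, -0.1, -0.3]
opening: 0.999
grasp_force: 0.0
```

```bash
python3 seat.py; python3 - <<'E'
from h import *
f=grab('wrist'); cv2.imwrite('pics/w5.png',f['img'])
for z in [(0,64,200)]: pass
E
```

```text
t 25.475 [564.9 -22.2 462.6]
nest 1 w [ 28  28 559] [1.1 0.6]
nest 1 t [ 7 12 64] [ 0.5 -8.4]
  z [ 629.5 -148.4   22. ]
nest 2 w [ 29  29 641] [1.  0.1]
nest 3 w [ 30  30 684] [0.9 0. ]
nest 4 w [ 31  31 696] [0.8 0.1]
```

View pics/w5.png

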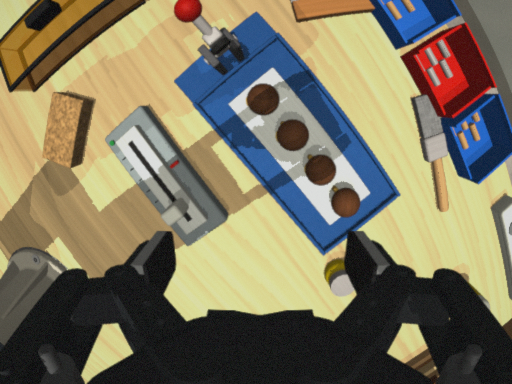

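All four knobs sit on nests at (263,98), (293,134), (320,170), (345,203), about 1 mm from my nest centres. Now the hood, top left at (70,35).

```bash
python3 plan.py 450,330,450,3.0
```

```text
at [565.3 -21.6 460.8] 0.958 t 25.625
-> 450,330,450,3.0 n 13
[np.float64(1.7), np.float64(-2.28), np.float64(0.08), np.float64(-0.157)]
[np.float64(2.04), np.float64(-1.99), np.float64(0.08), np.float64(-0.157)]
[np.float64(2.32), np.float64(-1.64), np.float64(0.08), np.float64(-0.157)]
[np.float64(2.55), np.float64(-1.26), np.float64(0.08), np.float64(-0.157)]
[np.float64(2.72), np.float64(-0.85), np.float64(0.08), np.float64(-0.157)]
[np.float64(2.82), np.float64(-0.41), np.float64(0.08), np.float64(-0.157)]
[np.float64(2.85), np.float64(0.04), np.float64(0.08), np.float64(-0.157)]
[np.float64(2.81), np.float64(0.48), np.float64(0.08), np.float64(-0.157)]
[np.float64(2.7), np.float64(0.91), np.float64(0.08), np.float64(-0.157)]
[np.float64(2.52), np.float64(1.32), np.float64(0.08), np.float64(-0.157)]
[np.float64(2.28), np.float64(1.7), np.float64(0.08), np.float64(-0.157)]
[np.float64(1.99), np.float64(2.04), np.float64(0.08), np.float64(-0.157)]
[np.float64(1.64), np.float64(2.32), np.float64(0.08), np.float64(-0.157)]
```

Request:
{"method": "apply_moves", "body": {"deltas": [{"claw":-1,"delta_pos":[1.7,-2.3,0.1],"yaw":-0.157},{"claw":-1,"delta_pos":[2.0,-2.0,0.1],"yaw":-0.157},{"claw":-1,"delta_pos":[2.3,-1.6,0.1],"yaw":-0.157},{"claw":-1,"delta_pos":[2.5,-1.3,0.1],"yaw":-0.157},{"claw":-1,"delta_pos":[2.7,-0.9,0.1],"yaw":-0.157},{"claw":-1,"delta_pos":[2.8,-0.4,0.1],"yaw":-0.157},{"claw":-1,"delta_pos":[2.8,0,0.1],"yaw":-0.157},{"claw":-1,"delta_pos":[2.8,0.5,0.1],"yaw":-0.157}]}}

```text
clock: 26.62
eef_pos: [493.2, 194.0, 452.6]
tcp_rot: [-3.139, -0.001, 2.219]
contact_force: [1.0, -0.4, 0.3]
opening: 0.997
grasp_force: 0.0
```

Request:
{"method": "apply_moves", "body": {"deltas": [{"claw":-1,"delta_pos":[2.7,0.9,0.1],"yaw":-0.157},{"claw":-1,"delta_pos":[2.5,1.3,0],"yaw":-0.157},{"claw":-1,"delta_pos":[2.3,1.7,0],"yaw":-0.157},{"claw":-1,"delta_pos":[2.0,2.0,0],"yaw":-0.157},{"claw":-1,"delta_pos":[1.6,2.3,0],"yaw":-0.157},{"claw":-1,"delta_pos":[0,0,0],"yaw":0},{"claw":-1,"delta_pos":[0,0,0],"yaw":0}]}}

```text
clock: 27.5
eef_pos: [449.1, 326.8, 452.0]
tcp_rot: [-3.14, -0.001, 2.996]
contact_force: [0.7, 0.1, -0.4]
opening: 0.998
grasp_force: 0.0
```

```bash
python3 - <<'E'
from h import *
import pickle
f=grab('wrist'); pickle.dump(f,open('w6.pkl','wb')); cv2.imwrite('pics/w6.png',f['img']); s=f['s']; print(s['clock'],s['eef_pos'],s['tcp_rot'])
E
```

```text
27.5 [449.14689824 326.84753179 452.01069412] [-3.14009130e+00 -1.00616067e-03  2.99637794e+00]
```

View pics/w6.png

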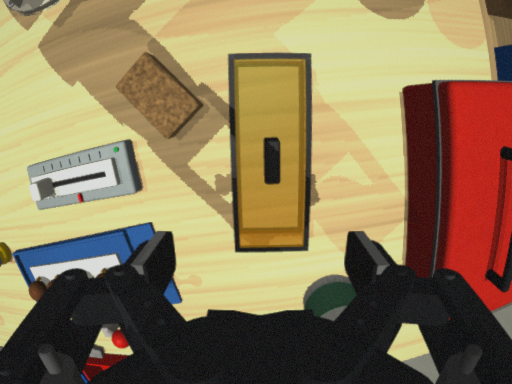

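The hood stands upright, its top outline spans (230,55)-(310,250) and the black handle is at (272,160).

```bash
cat > hood.py <<'E'
from h import *
def hood(f):
    hsv=cv2.cvtColor(f['img'],cv2.COLOR_BGR2HSV)
    am=cv2.inRange(hsv,(15,150,90),(27,255,255))
    n,l,st,c=cv2.connectedComponentsWithStats(cv2.morphologyEx(am,cv2.MORPH_OPEN,np.ones((3,3))))
    # amber component nearest to image area with the largest saturation: the largest in front of the fingers
    return hsv,l,st,c
f=grab('wrist'); s=f['s']; print('t',s['clock'],np.round(s['eef_pos'],1),np.round(s['tcp_rot'][2],3))
hsv=cv2.cvtColor(f['img'],cv2.COLOR_BGR2HSV)
dk=cv2.inRange(hsv,(0,0,0),(180,255,45))
out=[]
for c in cv2.findContours(dk,cv2.RETR_LIST,cv2.CHAIN_APPROX_NONE)[0]:
    a=cv2.contourArea(c)
    if 300<a<60000 and c[:,0,1].max()<330:
        for z in (68,102):
            p=plane(f,c[:,0,:],z)[:,:2].astype(np.float32); q=cv2.minAreaRect(p)
            print('area',a,'bbox',cv2.boundingRect(c),'z',z,np.round(q[0],1),np.round(q[1],1),round(q[2],2))
E
python3 hood.py
```

```text
t 27.55 [449.3 326.5 452.3] 2.996
area 387.0 bbox (486, 237, 26, 54) z 68 [695.7 760.1] [98.4 83.6] 48.84
area 387.0 bbox (486, 237, 26, 54) z 102 [665.6 719.4] [88.9 75.5] 48.84
area 523.0 bbox (265, 138, 15, 45) z 68 [446.  342.5] [17.1 54. ] 81.94
area 523.0 bbox (265, 138, 15, 45) z 102 [439.9 342. ] [15.5 48.8] 81.94
```

```bash
python3 plan.py 441,342,330,3.001
```

```text
at [449.4 326.3 452.4] 2.996 t 27.6
-> 441,342,330,3.001 n 3
3 x [np.float64(0.35), np.float64(0.48), np.float64(4.08), np.float64(-0.002)]
```

Request:
{"method": "apply_moves", "body": {"deltas": [{"claw":-1,"delta_pos":[0.4,0.5,4.0],"yaw":-0.005},{"claw":-1,"delta_pos":[0.3,0.5,4.0],"yaw":0},{"claw":-1,"delta_pos":[0.4,0.5,4.0],"yaw":0},{"claw":-1,"delta_pos":[0,0,0],"yaw":0},{"claw":-1,"delta_pos":[0,0,0],"yaw":0}]}}

```text
clock: 28.22
eef_pos: [441.2, 343.1, 334.2]
tcp_rot: [3.141, 0.001, 3.002]
contact_force: [-0.5, 0.4, 1.1]
opening: 1.001
grasp_force: 0.0
```

```bash
python3 hood.py; python3 plan.py 441,342,245,3.001
```

```text
t 28.225 [441.2 343.1 334.2] 3.002
area 1473.0 bbox (245, 164, 23, 71) z 68 [448.8 340. ] [18.3 61.3] 82.44
area 1473.0 bbox (245, 164, 23, 71) z 102 [438.  341.9] [15.6 52.5] 82.44
area 380.5 bbox (195, 85, 9, 71) z 68 [376.4 304.2] [ 5.6 56.6] 82.83
area 380.5 bbox (195, 85, 9, 71) z 102 [376.2 311.3] [ 4.8 48.4] 82.83
at [441.3 343.3 334.7] 3.002 t 28.275
-> 441,342,245,3.001 n 2
2 x [np.float64(0.01), np.float64(-0.07), np.float64(4.48), np.float64(0.0)]
```

Request:
{"method": "apply_moves", "body": {"deltas": [{"claw":-1,"delta_pos":[0.15,0.1,4.0],"yaw":-0.006},{"claw":-1,"delta_pos":[0,0,3.5],"yaw":0},{"claw":-1,"delta_pos":[0,0,1.4],"yaw":0},{"claw":-1,"delta_pos":[0,0,0],"yaw":0},{"claw":-1,"delta_pos":[0,0,0],"yaw":0}], "grip_force": 80}}

```text
clock: 28.9
eef_pos: [439.8, 344.9, 245.5]
tcp_rot: [3.14, 0.002, 3.009]
contact_force: [0.6, -0.1, 0.1]
opening: 1.001
grasp_force: 0.0
```

Request:
{"method": "apply_moves", "body": {"deltas": [{"claw":1,"delta_pos":[0,0,0],"yaw":0},{"claw":1,"delta_pos":[0,0,0],"yaw":0},{"claw":1,"delta_pos":[0,0,0],"yaw":0},{"claw":1,"delta_pos":[0,0,0],"yaw":0},{"claw":1,"delta_pos":[0,0,0],"yaw":0},{"claw":1,"delta_pos":[0,0,0],"yaw":0},{"claw":1,"delta_pos":[0,0,0],"yaw":0}]}}

```text
clock: 29.78
eef_pos: [439.1, 344.4, 244.2]
tcp_rot: [3.142, 0.0, 3.009]
contact_force: [-1.5, -1.5, 5.1]
opening: 0.196
grasp_force: 79.6
```

Request:
{"method": "apply_moves", "body": {"deltas": [{"claw":1,"delta_pos":[0,0,-1],"yaw":0},{"claw":1,"delta_pos":[0,0,-2],"yaw":0},{"claw":1,"delta_pos":[0,0,-3],"yaw":0},{"claw":1,"delta_pos":[0,0,-3],"yaw":0},{"claw":1,"delta_pos":[0,0,-3],"yaw":0},{"claw":1,"delta_pos":[0,0,0],"yaw":0},{"claw":1,"delta_pos":[0,0,0],"yaw":0}]}}

```text
clock: 30.65
eef_pos: [438.6, 344.1, 362.7]
tcp_rot: [-3.141, -0.001, 3.009]
contact_force: [-0.1, -0.6, -4.4]
opening: 0.199
grasp_force: 78.5
```

```bash
python3 hood.py | grep -v 'z 68'; python3 plan.py 440,-48,364,1.655,35 618.9,-48.1,364,1.655,35
```

```text
t 30.65 [438.6 344.1 362.7] 3.009
area 706.5 bbox (162, 56, 13, 78) z 102 [348.7 283.8] [10.1 62.2] 81.7
at [438.6 344.  362.3] 3.009 t 30.7
-> 440,-48,364,1.655,35 n 12
[np.float64(-0.44), np.float64(-3.24), np.float64(-0.01), np.float64(0.113)]
[np.float64(-0.81), np.float64(-3.17), np.float64(-0.01), np.float64(0.113)]
[np.float64(-1.16), np.float64(-3.06), np.float64(-0.01), np.float64(0.113)]
[np.float64(-1.49), np.float64(-2.91), np.float64(-0.01), np.float64(0.113)]
[np.float64(-1.81), np.float64(-2.72), np.float64(-0.01), np.float64(0.113)]
[np.float64(-2.11), np.float64(-2.5), np.float64(-0.01), np.float64(0.113)]
[np.float64(-2.37), np.float64(-2.24), np.float64(-0.01), np.float64(0.113)]
[np.float64(-2.61), np.float64(-1.96), np.float64(-0.01), np.float64(0.113)]
[np.float64(-2.82), np.float64(-1.66), np.float64(-0.01), np.float64(0.113)]
[np.float64(-2.98), np.float64(-1.33), np.float64(-0.01), np.float64(0.113)]
[np.float64(-3.12), np.float64(-0.98), np.float64(-0.01), np.float64(0.113)]
[np.float64(-3.21), np.float64(-0.63), np.float64(-0.01), np.float64(0.113)]
-> 618.9,-48.1,364,1.655,35 n 6
6 x [np.float64(-0.25), np.float64(2.97), np.float64(-0.0), -0.0]
```

Request:
{"method": "apply_moves", "body": {"deltas": [{"claw":1,"delta_pos":[0,0,0],"yaw":0.12},{"claw":1,"delta_pos":[0,0,0],"yaw":0.178},{"claw":1,"delta_pos":[0,0,0],"yaw":0.178},{"claw":1,"delta_pos":[0,0,0],"yaw":0.178},{"claw":1,"delta_pos":[0,0,0],"yaw":0.178},{"claw":1,"delta_pos":[0,0,0],"yaw":0.178},{"claw":1,"delta_pos":[0,0,0],"yaw":0.178},{"claw":1,"delta_pos":[0,0,0],"yaw":0.166}]}}

```text
clock: 31.7
eef_pos: [438.7, 344.2, 362.1]
tcp_rot: [-3.139, 0.002, 1.649]
contact_force: [0.1, 0.7, -4.6]
opening: 0.199
grasp_force: 78.3
```

Request:
{"method": "apply_moves", "body": {"deltas": [{"claw":1,"delta_pos":[-2.0,-0.2,0],"yaw":0},{"claw":1,"delta_pos":[-3.9,-0.3,0],"yaw":0},{"claw":1,"delta_pos":[-4.2,-0.3,0],"yaw":0},{"claw":1,"delta_pos":[-4.2,-0.3,0],"yaw":0},{"claw":1,"delta_pos":[-4.2,-0.3,0],"yaw":0},{"claw":1,"delta_pos":[-4.2,-0.4,0],"yaw":0},{"claw":1,"delta_pos":[-4.2,-0.4,0],"yaw":0},{"claw":1,"delta_pos":[-4.2,-0.4,0],"yaw":0}]}}

```text
clock: 32.7
eef_pos: [438.2, 30.4, 363.1]
tcp_rot: [-3.14, 0.0, 1.658]
contact_force: [1.0, 0.2, -4.1]
opening: 0.199
grasp_force: 78.3
```

Request:
{"method": "apply_moves", "body": {"deltas": [{"claw":1,"delta_pos":[-4.2,-0.3,0],"yaw":0},{"claw":1,"delta_pos":[-3.8,-0.3,0],"yaw":0},{"claw":1,"delta_pos":[0,0,0],"yaw":0},{"claw":1,"delta_pos":[0,0,0],"yaw":0}]}}

```text
clock: 33.2
eef_pos: [439.3, -48.1, 363.3]
tcp_rot: [-3.14, -0.0, 1.655]
contact_force: [-0.7, -0.2, -4.8]
opening: 0.201
grasp_force: 78.3
```

```bash
python3 plan.py 618.9,-48.1,364,1.655,35
```

```text
at [439.3 -48.1 363.3] 1.655 t 33.2
-> 618.9,-48.1,364,1.655,35 n 6
6 x [np.float64(-0.25), np.float64(2.98), np.float64(-0.01), np.float64(0.0)]
```

Request:
{"method": "apply_moves", "body": {"deltas": [{"claw":1,"delta_pos":[-0.2,2.5,0],"yaw":0},{"claw":1,"delta_pos":[-0.3,3.5,0],"yaw":0},{"claw":1,"delta_pos":[-0.3,3.5,0],"yaw":0},{"claw":1,"delta_pos":[-0.3,3.5,0],"yaw":0},{"claw":1,"delta_pos":[-0.3,3.3,0],"yaw":0},{"claw":1,"delta_pos":[-0.1,1.6,0],"yaw":0},{"claw":1,"delta_pos":[0,0,0],"yaw":0},{"claw":1,"delta_pos":[0,0,0],"yaw":0}]}}

```text
clock: 34.2
eef_pos: [618.5, -47.4, 363.5]
tcp_rot: [-3.14, -0.0, 1.655]
contact_force: [-0.3, 0.2, -5.2]
opening: 0.196
grasp_force: 78.9
```

```bash
python3 plan.py 618.9,-48.1,290,1.655,35; python3 - <<'E'
from h import *
f=grab('wrist'); g=grab('side'); cv2.imwrite('pics/w7.png',np.hstack([f['img'][:, :],]))
cv2.imwrite('pics/s7.png',cv2.resize(g['img'][90:280,180:400],None,fx=2.5,fy=2.5))
E
```

```text
at [618.5 -47.4 363.5] 1.655 t 34.2
-> 618.9,-48.1,290,1.655,35 n 3
3 x [np.float64(-0.02), np.float64(0.01), np.float64(2.45), np.float64(0.0)]
```

View pics/w7.png

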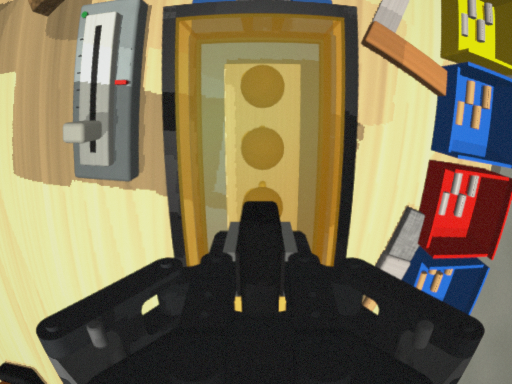

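The hood hangs square, its edges at columns 163 and 357, and through it the plinth (224-301) is centred. I'll check its offset along y.

```bash
python3 - <<'E'
from h import *
f=grab('wrist'); s=f['s']; c=cv2.cvtColor(f['img'],cv2.COLOR_BGR2HSV)
print(f['img'][:30:2,300].tolist())
R=Ro.from_euler('xyz',s['tcp_rot']); 
for px in [(300,4),(300,8),(300,16),(300,20),(200,8),(163,60),(357,60),(175,30),(345,30)]:
    p=plane(f,px,s['eef_pos'][2]-244.2+68)[0]; print(px,np.round(R.inv().apply(p-s['eef_pos']),1))
E
```

```text
[[144, 89, 50], [63, 60, 57], [62, 61, 61], [60, 61, 60], [60, 59, 60], [56, 59, 60], [60, 62, 63], [36, 84, 106], [34, 103, 133], [61, 115, 144], [67, 122, 147], [67, 118, 146], [65, 119, 146], [64, 116, 144], [64, 115, 146]]
(300, 4) [121.   18.9 176.2]
(300, 8) [118.8  18.8 176.2]
(300, 16) [114.4  18.8 176.2]
(300, 20) [112.3  18.7 176.2]
(200, 8) [119.5 -30.4 176.2]
(163, 60) [ 93.3 -49.  176.3]
(357, 60) [ 93.4  47.5 176.2]
(175, 30) [108.6 -43.  176.3]
(345, 30) [108.7  41.4 176.2]
```

```bash
python3 - <<'E'
from h import *
f=grab('wrist'); s=f['s']; g=cv2.GaussianBlur(f['img'][:,:,0].astype(np.float32),(1,9),0)
R=Ro.from_euler('xyz',s['tcp_rot']); inv=lambda px,z: R.inv().apply(plane(f,px,z)[0]-s['eef_pos'])
for row in (80,110,130,170):
    d=np.gradient(cv2.blur(f['img'].astype(np.float32).sum(2),(3,5))[row])
    l=210+np.argmax(np.abs(d[210:236])); q=288+np.argmax(np.abs(d[288:314])); a,b=inv((l,row),18),inv((q,row),18)
    print(row,l,q,np.round(a[:2],1),np.round(b[:2],1),'mid',round((a[1]+b[1])/2,1))
# plinth +y end at station y 117
d=np.gradient(cv2.blur(f['img'].astype(np.float32).sum(2),(5,3))[:,262]); e=50+np.argmax(np.abs(d[50:75])); print('end',e,np.round(inv((262,e),18),1),'want 117 - ',s['eef_pos'])
K=[c for c,st in blobs(f,(0,60,10),(20,255,140),300,4000)[0]]
E
```

```text
80 223 299 [ 98.1 -39.5] [98.3 40.1] mid 0.3
110 224 299 [ 66.1 -38.6] [66.2 40.4] mid 0.9
130 223 299 [ 44.7 -40. ] [44.8 40.7] mid 0.4
170 225 298 [  1.2 -38.7] [ 1.3 40.7] mid 1.0
end 65 [113.7   1.3 346. ] want 117 -  [618.81899554 -47.75543912 363.97897198]
```

Request:
{"method": "apply_moves", "body": {"deltas": [{"claw":1,"delta_pos":[0,0.1,2],"yaw":0},{"claw":1,"delta_pos":[0,0,2.5],"yaw":0},{"claw":1,"delta_pos":[0,0,2.5],"yaw":0},{"claw":1,"delta_pos":[0,0,1.5],"yaw":0},{"claw":1,"delta_pos":[0,0,0.7],"yaw":0},{"claw":1,"delta_pos":[0,0,0],"yaw":0},{"claw":1,"delta_pos":[0,0,0],"yaw":0}]}}

```text
clock: 35.28
eef_pos: [621.0, -47.7, 272.7]
tcp_rot: [3.14, 0.0, 1.655]
contact_force: [-0.3, 0.8, -3.9]
opening: 0.197
grasp_force: 78.8
```

```bash
python3 - <<'E'
from h import *
f=grab('wrist'); s=f['s']; print(s['eef_pos'],s['tcp_rot'],s['contact_force'])
R=Ro.from_euler('xyz',s['tcp_rot']); inv=lambda px,z: R.inv().apply(plane(f,px,z)[0]-s['eef_pos'])
S=cv2.blur(f['img'].astype(np.float32).sum(2),(3,5))
for row in (80,110,130,170):
    d=np.gradient(S[row]); l=205+np.argmax(np.abs(d[205:236])); q=288+np.argmax(np.abs(d[288:318])); a,b=inv((l,row),18),inv((q,row),18)
    m=np.where(S[row,100:420]<230)[0]+100; m=[m.min(),m.max()]; hz=s['eef_pos'][2]-244.2+68
    print(row,l,q,'mid',round((a[1]+b[1])/2,1),'w',round(b[1]-a[1],1),'hood',m,np.round([inv((x,row),hz)[1] for x in m],1))
cv2.imwrite('pics/w8.png',f['img'])
E
```

```text
[621.02751433 -47.72447675 272.67962829] [3.14022658e+00 1.83191811e-04 1.65480909e+00] [-0.30335228  0.8415525  -3.92940504]
80 226 290 mid -2.2 w 47.5 hood [np.int64(162), np.int64(358)] [-49.5  48.1]
110 206 311 mid -1.9 w 78.9 hood [np.int64(159), np.int64(357)] [-51.4  47.8]
130 206 310 mid -2.2 w 78.8 hood [np.int64(159), np.int64(358)] [-51.8  48.8]
170 227 289 mid -2.2 w 47.8 hood [np.int64(162), np.int64(355)] [-51.4  48.4]
```

Request:
{"method": "apply_moves", "body": {"deltas": [{"claw":1,"delta_pos":[0,-0.1,0],"yaw":0},{"claw":1,"delta_pos":[0,0,0],"yaw":0},{"claw":1,"delta_pos":[0,0,0.6],"yaw":0},{"claw":1,"delta_pos":[0,0,0.5],"yaw":0},{"claw":1,"delta_pos":[0,0,0],"yaw":0}]}}

```text
clock: 35.95
eef_pos: [619.3, -47.8, 260.1]
tcp_rot: [-3.14, -0.0, 1.655]
contact_force: [0.4, -0.7, -4.1]
opening: 0.196
grasp_force: 78.9
```

Hood rim now at about z 16, below the plinth top, with no contact. Seating it.

Request:
{"method": "apply_moves", "body": {"deltas": [{"claw":1,"delta_pos":[0,0,0.4],"yaw":0},{"claw":1,"delta_pos":[0,0,0.2],"yaw":0},{"claw":1,"delta_pos":[0,0,0.1],"yaw":0},{"claw":1,"delta_pos":[0,0,0],"yaw":0}]}}

```text
clock: 36.45
eef_pos: [619.6, -47.8, 254.2]
tcp_rot: [-3.141, -0.0, 1.655]
contact_force: [-2.1, 0.3, 1.1]
opening: 0.198
grasp_force: 79.6
```

Request:
{"method": "apply_moves", "body": {"deltas": [{"claw":0.3,"delta_pos":[0,0,0],"yaw":0},{"claw":-0.3,"delta_pos":[0,0,0],"yaw":0},{"claw":-1,"delta_pos":[0,0,0],"yaw":0},{"claw":-1,"delta_pos":[0,0,0],"yaw":0},{"claw":-1,"delta_pos":[0,0,0],"yaw":0},{"claw":-1,"delta_pos":[0,0,-3],"yaw":0},{"claw":-1,"delta_pos":[0,0,-6],"yaw":0},{"claw":-1,"delta_pos":[0,0,-6],"yaw":0}]}}

```text
clock: 37.45
eef_pos: [619.4, -47.8, 405.2]
tcp_rot: [-3.141, -0.0, 1.655]
contact_force: [1.6, -0.7, 0.1]
opening: 0.998
grasp_force: 0.0
```

Request:
{"method": "apply_moves", "body": {"deltas": [{"claw":-1,"delta_pos":[3,0,-3],"yaw":0},{"claw":-1,"delta_pos":[3,0,0],"yaw":0},{"claw":-1,"delta_pos":[0,0,0],"yaw":0},{"claw":-1,"delta_pos":[0,0,0],"yaw":0}]}}

```text
clock: 37.95
eef_pos: [614.5, 11.7, 433.5]
tcp_rot: [-3.141, 0.0, 1.655]
contact_force: [-0.2, -0.5, -0.3]
opening: 1.0
grasp_force: 0.0
```

```bash
cat > red.py <<'E'
from h import *
W=grab('wrist'); S=grab('side'); s=W['s']; print('t',s['clock'],np.round(s['eef_pos'],1)); cv2.imwrite('pics/red.png',W['img'])
def red(f,amin):
    m=cv2.inRange(cv2.cvtColor(f['img'],cv2.COLOR_BGR2HSV),(0,170,60),(6,255,255)); m|=cv2.inRange(cv2.cvtColor(f['img'],cv2.COLOR_BGR2HSV),(174,170,60),(180,255,255))
    n,l,st,c=cv2.connectedComponentsWithStats(m)
    return [(c[i],st[i]) for i in range(1,n) if st[i,4]>amin and .6<st[i,2]/st[i,3]<1.7]
o=np.array([618.9,-48.1]); a=.084; T=np.array([[np.cos(a),-np.sin(a)],[np.sin(a),np.cos(a)]])
for cw,sw in red(W,60):
    for cs,ss in red(S,15):
        A,B=rays(W,cw),rays(S,cs); p,e=tri([(A[0],A[1][0]),(B[0],B[1][0])])
        if max(e)<6: print(np.round(cw),sw[2:],np.round(cs),ss[2:],'p',np.round(p,1),'res',np.round(e,1),'station',np.round(T.T@(p[:2]-o),1))
E
python3 red.py
```

```text
t 37.95 [614.5  11.7 433.5]
[261.  26.] [ 32  30 744] [290. 137.] [ 6  6 24] p [604.2 140.  186.5] res [1. 1.] station [  1.1 188.7]
[431. 232.] [  84   81 4725] [387. 203.] [ 45  31 522] p [871.2 -63.2  50.4] res [0.4 0.4] station [250.1 -36.2]
```

View pics/red.png

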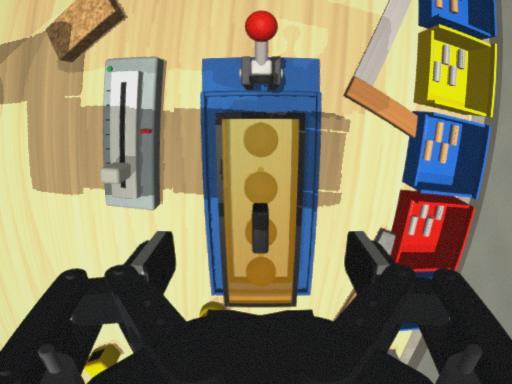

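Hood seated squarely (handle (260,228), all four knobs visible beneath); clamp ball at (261,26) → z 186.5, i.e. open about 1.5 rad. Approaching the ball.

```bash
python3 plan.py 603.7,140,400,1.655 603.7,140,341,1.655; python3 - <<'E'
import numpy as np
th=np.radians(np.linspace(76.2,162.5,17)); y=165+99.5*np.cos(th); z=90+99.5*np.sin(th)
print(np.round(np.c_[np.diff(y),-np.diff(z)]/10,2).tolist())
E
```

```text
at [614.6  11.3 433.4] 1.654 t 38.05
-> 603.7,140,400,1.655 n 3
3 x [np.float64(4.31), np.float64(-0.0), np.float64(1.11), np.float64(-0.0)]
-> 603.7,140,341,1.655 n 2
2 x [np.float64(0.0), np.float64(0.0), np.float64(2.95), -0.0]
[[-0.92, -0.18], [-0.93, -0.09], [-0.94, -0.01], [-0.93, 0.08], [-0.92, 0.17], [-0.9, 0.26], [-0.87, 0.34], [-0.84, 0.42], [-0.79, 0.5], [-0.74, 0.57], [-0.69, 0.64], [-0.62, 0.7], [-0.56, 0.75], [-0.48, 0.8], [-0.4, 0.84], [-0.32, 0.88]]
```

Request:
{"method": "apply_moves", "body": {"deltas": [{"claw":-1,"delta_pos":[4.3,0,1.1],"yaw":0},{"claw":-1,"delta_pos":[4.3,0,1.1],"yaw":0},{"claw":-1,"delta_pos":[4.3,0,1.1],"yaw":0},{"claw":-1,"delta_pos":[0,0,0],"yaw":0},{"claw":-1,"delta_pos":[0,0,3.0],"yaw":0},{"claw":-1,"delta_pos":[0,0,2.9],"yaw":0},{"claw":-1,"delta_pos":[0,0,0],"yaw":0},{"claw":-1,"delta_pos":[0,0,0],"yaw":0}], "grip_force": 20}}

```text
clock: 39.05
eef_pos: [604.4, 139.8, 342.9]
tcp_rot: [3.141, 0.0, 1.654]
contact_force: [-0.1, 0.2, -0.2]
opening: 1.0
grasp_force: 0.0
```

Request:
{"method": "apply_moves", "body": {"deltas": [{"claw":1,"delta_pos":[0,0,0],"yaw":0},{"claw":1,"delta_pos":[0,0,0],"yaw":0},{"claw":1,"delta_pos":[0,0,0],"yaw":0},{"claw":1,"delta_pos":[0,0,0],"yaw":0},{"claw":1,"delta_pos":[0,0,0],"yaw":0},{"claw":1,"delta_pos":[0,0,0],"yaw":0}]}}

```text
clock: 39.8
eef_pos: [604.1, 140.6, 342.4]
tcp_rot: [3.14, -0.0, 1.655]
contact_force: [1.4, -0.4, 5.1]
opening: 0.26
grasp_force: 19.7
```

Request:
{"method": "apply_moves", "body": {"deltas": [{"claw":1,"delta_pos":[-0.92,0,-0.18],"yaw":0},{"claw":1,"delta_pos":[-0.93,0,-0.09],"yaw":0},{"claw":1,"delta_pos":[-0.94,0,0],"yaw":0},{"claw":1,"delta_pos":[-0.93,0,0.08],"yaw":0}]}}

```text
clock: 40.3
eef_pos: [607.3, 102.6, 343.9]
tcp_rot: [3.141, 0.0, 1.654]
contact_force: [5.4, 2.6, 1.0]
opening: 0.261
grasp_force: 19.8
```

Request:
{"method": "apply_moves", "body": {"deltas": [{"claw":1,"delta_pos":[-0.92,0,0.17],"yaw":0},{"claw":1,"delta_pos":[-0.9,0,0.26],"yaw":0},{"claw":1,"delta_pos":[-0.87,0,0.34],"yaw":0},{"claw":1,"delta_pos":[-0.84,0,0.42],"yaw":0},{"claw":1,"delta_pos":[0,0,0],"yaw":0}]}}

```text
clock: 40.92
eef_pos: [610.3, 67.1, 331.5]
tcp_rot: [3.141, 0.001, 1.654]
contact_force: [6.9, -1.6, 1.9]
opening: 0.267
grasp_force: 20.2
```

```bash
python3 red.py
```

```text
t 40.925 [610.3  67.1 331.5]
[260. 253.] [  50   50 1936] [296. 152.] [ 5  5 23] p [610.4  68.5 177.1] res [0.8 0.8] station [  1.3 116.9]
[464. 285.] [  93   72 3275] [387. 204.] [ 44  37 525] p [882.2 -45.6  36.5] res [2.6 2.6] station [262.6 -19.6]
```

Request:
{"method": "apply_moves", "body": {"deltas": [{"claw":1,"delta_pos":[-0.79,0.05,0.5],"yaw":0},{"claw":1,"delta_pos":[-0.74,0.05,0.57],"yaw":0},{"claw":1,"delta_pos":[-0.69,0,0.64],"yaw":0},{"claw":1,"delta_pos":[-0.62,0,0.7],"yaw":0},{"claw":1,"delta_pos":[0,0,0],"yaw":0}]}}

```text
clock: 41.65
eef_pos: [613.0, 39.2, 306.7]
tcp_rot: [-3.14, 0.001, 1.654]
contact_force: [2.8, -3.1, 0.6]
opening: 0.263
grasp_force: 20.5
```

Request:
{"method": "apply_moves", "body": {"deltas": [{"claw":1,"delta_pos":[-0.56,0,0.75],"yaw":0},{"claw":1,"delta_pos":[-0.48,0,0.8],"yaw":0},{"claw":1,"delta_pos":[-0.4,0,0.6],"yaw":0},{"claw":1,"delta_pos":[0,0,0],"yaw":0}]}}

```text
clock: 42.15
eef_pos: [614.2, 25.7, 285.2]
tcp_rot: [-3.14, -0.001, 1.654]
contact_force: [2.2, 1.5, -2.7]
opening: 0.263
grasp_force: 20.5
```

```bash
python3 red.py | head -2
```

```text
t 42.15 [614.2  25.7 285.2]
[260. 257.] [  51   50 1999] [299. 171.] [ 6  6 29] p [613.7  26.5 133.2] res [0.4 0.4] station [ 1.1 74.7]
```

Request:
{"method": "apply_moves", "body": {"deltas": [{"claw":1,"delta_pos":[-0.3,0,0.7],"yaw":0},{"claw":1,"delta_pos":[-0.1,0,0.4],"yaw":0},{"claw":1,"delta_pos":[0,0,0.2],"yaw":0},{"claw":1,"delta_pos":[0,0,0],"yaw":0}]}}

```text
clock: 42.75
eef_pos: [614.6, 21.2, 273.1]
tcp_rot: [-3.141, 0.001, 1.655]
contact_force: [-0.9, -5.2, 0.6]
opening: 0.265
grasp_force: 20.8
```

Request:
{"method": "apply_moves", "body": {"deltas": [{"claw":1,"delta_pos":[0,0,0.2],"yaw":0},{"claw":1,"delta_pos":[0,0,0.2],"yaw":0},{"claw":1,"delta_pos":[0,0,0],"yaw":0}]}}

```text
clock: 43.12
eef_pos: [614.7, 21.2, 270.2]
tcp_rot: [-3.141, 0.001, 1.655]
contact_force: [-4.2, -7.0, 10.2]
opening: 0.263
grasp_force: 21.4
```

```bash
python3 red.py | head -2
```

```text
t 43.125 [614.7  21.2 270.2]
[260. 260.] [  51   50 2018] [300. 176.] [ 6  6 27] p [614.5  20.9 119.5] res [0.8 0.8] station [ 1.4 69.1]
```

Request:
{"method": "apply_moves", "body": {"deltas": [{"claw":-1,"delta_pos":[0,0,0],"yaw":0},{"claw":-1,"delta_pos":[0,0,0],"yaw":0},{"claw":-1,"delta_pos":[0,0,0],"yaw":0},{"claw":-1,"delta_pos":[0,0,-3],"yaw":0},{"claw":-1,"delta_pos":[0,0,-3],"yaw":0},{"claw":1,"delta_pos":[0,0,0],"yaw":0},{"claw":1,"delta_pos":[0,0,0],"yaw":0},{"claw":1,"delta_pos":[0,0,0],"yaw":0}]}}

```text
clock: 44.22
eef_pos: [614.3, 21.8, 328.0]
tcp_rot: [-3.14, -0.0, 1.655]
contact_force: [0.2, 0.7, -0.4]
opening: 0.38
grasp_force: 0.0
```

Request:
{"method": "apply_moves", "body": {"deltas": [{"claw":1,"delta_pos":[0,0,0],"yaw":0},{"claw":1,"delta_pos":[0,0,0],"yaw":0},{"claw":1,"delta_pos":[0,0,0],"yaw":0},{"claw":1,"delta_pos":[0,0,0],"yaw":0}]}}

```text
clock: 44.72
eef_pos: [614.8, 21.8, 329.3]
tcp_rot: [-3.142, -0.0, 1.655]
contact_force: [-0.3, 0.4, 0.1]
opening: -0.001
grasp_force: 0.0
```

```bash
python3 red.py | head -2;
```

```text
t 44.725 [614.8  21.8 329.3]
[259. 212.] [ 35  29 681] [299. 176.] [ 6  6 27] p [613.9  23.4 117.3] res [0.6 0.6] station [ 1.  71.6]
```

Clamp is down. A confirming press from above with closed fingers (contact expected near TCP z 305).

Request:
{"method": "apply_moves", "body": {"deltas": [{"claw":1,"delta_pos":[0,0,1.8],"yaw":0},{"claw":1,"delta_pos":[0,0,0.3],"yaw":0},{"claw":1,"delta_pos":[0,0,0.2],"yaw":0},{"claw":1,"delta_pos":[0,0,0.2],"yaw":0},{"claw":1,"delta_pos":[0,0,0],"yaw":0}]}}

```text
clock: 45.45
eef_pos: [614.7, 21.7, 305.0]
tcp_rot: [-3.141, 0.0, 1.655]
contact_force: [-3.0, -0.2, 6.3]
opening: -0.001
grasp_force: 3.0
```

Request:
{"method": "apply_moves", "body": {"deltas": [{"claw":1,"delta_pos":[0,0,0.1],"yaw":0},{"claw":1,"delta_pos":[0,0,0],"yaw":0}]}}

```text
clock: 45.7
eef_pos: [614.7, 21.7, 304.7]
tcp_rot: [3.141, 0.0, 1.655]
contact_force: [-4.9, -0.6, 11.0]
opening: 0.001
grasp_force: 6.1
```

Request:
{"method": "apply_moves", "body": {"deltas": [{"claw":-1,"delta_pos":[0,0,-3],"yaw":0},{"claw":-1,"delta_pos":[0,4,-5],"yaw":0},{"claw":-1,"delta_pos":[0,-4,-5],"yaw":0},{"claw":-1,"delta_pos":[0,-5,0],"yaw":0},{"claw":-1,"delta_pos":[0,-5,0],"yaw":0},{"claw":-1,"delta_pos":[0,-5,0],"yaw":0},{"claw":-1,"delta_pos":[0,0,0],"yaw":0},{"claw":-1,"delta_pos":[0,0,0],"yaw":0}]}}

```text
clock: 46.7
eef_pos: [466.0, 9.2, 431.6]
tcp_rot: [3.139, 0.0, 1.655]
contact_force: [0.1, -0.2, -0.2]
opening: 0.998
grasp_force: 0.0
```

```bash
cat > con.py <<'E'
from h import *
f=grab('wrist'); s=f['s']; print('t',s['clock'],np.round(s['eef_pos'],1),round(s['tcp_rot'][2],3)); cv2.imwrite('pics/con.png',f['img'])
hsv=cv2.cvtColor(f['img'],cv2.COLOR_BGR2HSV)
m=cv2.inRange(hsv,(0,150,60),(6,255,255))|cv2.inRange(hsv,(174,150,60),(180,255,255))
n,l,st,c=cv2.connectedComponentsWithStats(m)
for i in range(1,n):
    p=plane(f,c[i],38)[0]
    if st[i,4]>15 and 300<p[0]<570 and -150<p[1]<250:
        v,u=np.where(l==i); P=plane(f,np.c_[u,v],38)[:,:2].astype(np.float32); print('red',np.round(c[i],1),st[i],np.round(p,1),[np.round(x,1) for x in cv2.minAreaRect(P)])
m=cv2.inRange(hsv,(0,0,140),(180,40,255))
for c in cv2.findContours(m,cv2.RETR_EXTERNAL,cv2.CHAIN_APPROX_NONE)[0]:
    if cv2.contourArea(c)>100:
        q=cv2.minAreaRect(plane(f,c[:,0,:],84.5)[:,:2].astype(np.float32)); 
        if 300<q[0][0]<560 and -150<q[0][1]<250: print('light',cv2.boundingRect(c),[np.round(x,1) for x in q])
E
python3 con.py
```

```text
t 46.7 [466.    9.2 431.6] 1.655
red [259.  136.2] [254 135  11   4  35] [462.1  42.3  38. ] [array([462.2,  42. ]), array([12.2,  3.7]), np.float64(4.8)]
light (248, 173, 14, 21) [array([461.9,  -5.1]), array([14. , 22.7]), np.float64(0.0)]
light (202, 56, 70, 163) [array([435.6,  42.1]), array([ 65.7, 176.3]), np.float64(0.6)]
```

View pics/con.png

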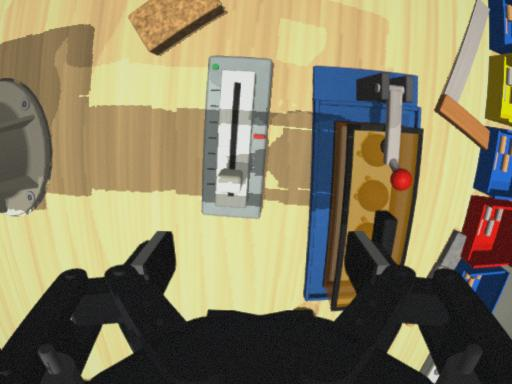

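The clamp arm lies on the hood (ball at (401,180)). Fader grip top at about (230,177), slot from (237,83) to (233,170), red pointer at (259,136).

```bash
python3 - <<'E'
from h import *
f=grab('wrist'); s=f['s']
P=plane(f,[(237,83),(233.5,168)],44); d=P[0]-P[1]; print('slot',np.round(P,1),'yaw',np.arctan2(-d[0],d[1]))
m=cv2.inRange(cv2.cvtColor(f['img'],cv2.COLOR_BGR2HSV),(0,0,0),(180,255,70)); n,l,st,c=cv2.connectedComponentsWithStats(m)
i=l[120,235] or l[120,236]; v,u=np.where(l==i); Q=plane(f,np.c_[u,v],44)[:,:2]; print('slot blob',len(v),cv2.fitLine(Q.astype(np.float32),cv2.DIST_L2,0,.01,.01).ravel(), Q[v.argmin()],Q[v.argmax()])
print('grip',np.round(plane(f,[(230,176),(231,182)],84.5),1))
cv2.imwrite('pics/con2.png',cv2.resize(f['img'][90:220,190:290],None,fx=5,fy=4.5,interpolation=cv2.INTER_CUBIC))
E
python3 plan.py 430,-10,330,1.655
```

```text
slot [[431.  104.7  44. ]
 [434.4   1.5  44. ]] yaw 0.03339137648599626
slot blob 424 [ 9.8010683e-03 -9.9995196e-01  4.3131866e+02  5.2820206e+01] [428.62763555 104.56711954] [4.32680518e+02 1.16326166e-01]
grip [[434.1   0.8  84.5]
 [435.6  -5.9  84.5]]
at [466.5   9.2 431.2] 1.655 t 46.8
-> 430,-10,330,1.655 n 2
2 x [np.float64(-0.8), np.float64(-1.9), np.float64(5.06), np.float64(-0.0)]
```

View pics/con2.png

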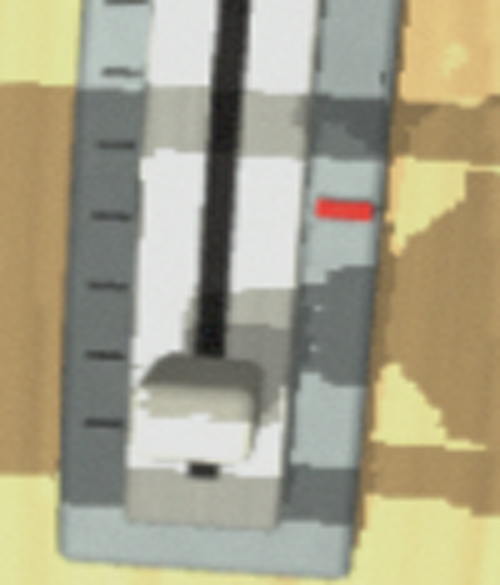

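In the crop, the grip's top face is centred about crop (195,428) → image (229,185); the red pointer is well to its +y. Turning the fingers to close along the track.

```bash
python3 plan.py 434,-9,330,0.03
```

```text
at [466.5   9.2 431.2] 1.655 t 46.8
-> 434,-9,330,0.03 n 10
[np.float64(-0.15), np.float64(-0.34), np.float64(1.01), np.float64(0.162)]
[np.float64(-0.21), np.float64(-0.31), np.float64(1.01), np.float64(0.162)]
[np.float64(-0.25), np.float64(-0.27), np.float64(1.01), np.float64(0.162)]
[np.float64(-0.3), np.float64(-0.23), np.float64(1.01), np.float64(0.162)]
[np.float64(-0.33), np.float64(-0.18), np.float64(1.01), np.float64(0.162)]
[np.float64(-0.35), np.float64(-0.12), np.float64(1.01), np.float64(0.162)]
[np.float64(-0.37), np.float64(-0.06), np.float64(1.01), np.float64(0.162)]
[np.float64(-0.37), np.float64(-0.0), np.float64(1.01), np.float64(0.162)]
[np.float64(-0.37), np.float64(0.06), np.float64(1.01), np.float64(0.162)]
[np.float64(-0.35), np.float64(0.12), np.float64(1.01), np.float64(0.162)]
```

Request:
{"method": "apply_moves", "body": {"deltas": [{"claw":-1,"delta_pos":[-0.15,-0.35,1],"yaw":0.162},{"claw":-1,"delta_pos":[-0.2,-0.3,1],"yaw":0.162},{"claw":-1,"delta_pos":[-0.25,-0.25,1],"yaw":0.162},{"claw":-1,"delta_pos":[-0.3,-0.25,1],"yaw":0.162},{"claw":-1,"delta_pos":[-0.35,-0.2,1],"yaw":0.162},{"claw":-1,"delta_pos":[-0.35,-0.1,1],"yaw":0.162},{"claw":-1,"delta_pos":[-0.35,-0.05,1],"yaw":0.162},{"claw":-1,"delta_pos":[-0.35,0,1],"yaw":0.162}]}}

```text
clock: 47.8
eef_pos: [440.6, -5.4, 350.4]
tcp_rot: [-3.142, 0.0, 0.354]
contact_force: [0.5, 0.2, 0.1]
opening: 1.004
grasp_force: 0.0
```

Request:
{"method": "apply_moves", "body": {"deltas": [{"claw":-1,"delta_pos":[-0.35,0.05,1],"yaw":0.162},{"claw":-1,"delta_pos":[-0.35,0.1,1],"yaw":0.162},{"claw":-1,"delta_pos":[0,0,0],"yaw":0},{"claw":-1,"delta_pos":[0,0,0],"yaw":0}]}}

```text
clock: 48.3
eef_pos: [434.1, -8.7, 331.1]
tcp_rot: [-3.142, -0.0, 0.038]
contact_force: [-0.3, -0.5, 0.1]
opening: 1.0
grasp_force: 0.0
```

```bash
python3 con.py; python3 plan.py 434,-9,226,0.03
```

```text
t 48.3 [434.1  -8.7 331.1] 0.038
red [206.2 149. ] [204 142   6  15  76] [461.9  41.4  38. ] [array([461.9,  41.1]), array([12.8,  4.6]), np.float64(0.3)]
light (251, 182, 23, 33) [array([432.3,  -9.6]), array([25.6, 16.5]), np.float64(1.7)]
light (264, 164, 42, 50) [array([440.1, -26.1]), array([37.9, 31.6]), np.float64(0.8)]
light (193, 163, 48, 17) [array([452.1,  25.4]), array([12.3, 35.9]), np.float64(1.9)]
light (114, 140, 135, 77) [array([444.3,  55.2]), array([109.2,  59.9]), np.float64(89.2)]
at [434.   -8.7 331.2] 0.038 t 48.35
-> 434,-9,226,0.03 n 2
2 x [np.float64(0.0), np.float64(0.01), np.float64(5.26), np.float64(0.004)]
```

View pics/con.png

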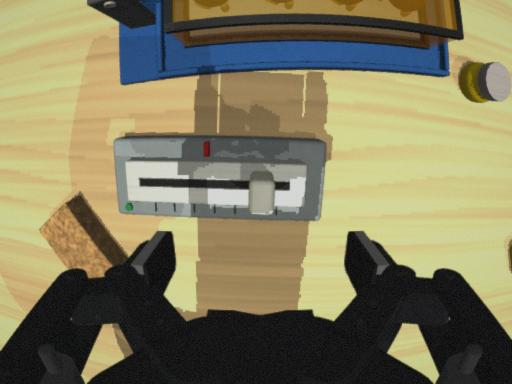

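Grip at (262,193) → (432.3, -9.6); pointer at (206,149) → (461.9, 41.3). Descend and grip.

Request:
{"method": "apply_moves", "body": {"deltas": [{"claw":-1,"delta_pos":[-0.1,0.1,4],"yaw":0.01},{"claw":-1,"delta_pos":[0,0,4],"yaw":0},{"claw":-1,"delta_pos":[0,0,2.5],"yaw":0},{"claw":-1,"delta_pos":[0,0,0],"yaw":0},{"claw":1,"delta_pos":[0,0,0],"yaw":0},{"claw":1,"delta_pos":[0,0,0],"yaw":0},{"claw":1,"delta_pos":[0,0,0],"yaw":0},{"claw":1,"delta_pos":[0,0,0],"yaw":0}], "grip_force": 20}}

```text
clock: 49.35
eef_pos: [432.6, -9.8, 226.6]
tcp_rot: [3.142, -0.001, 0.025]
contact_force: [-0.7, 0.0, 6.9]
opening: 0.23
grasp_force: 25.4
```

Request:
{"method": "apply_moves", "body": {"deltas": [{"claw":1,"delta_pos":[0,0,0],"yaw":0},{"claw":1,"delta_pos":[0,0,0],"yaw":0},{"claw":1,"delta_pos":[0,0,0],"yaw":0}]}}

```text
clock: 49.72
eef_pos: [432.6, -9.8, 226.5]
tcp_rot: [-3.142, -0.001, 0.024]
contact_force: [-1.5, -0.2, 7.2]
opening: 0.228
grasp_force: 25.3
```

```bash
python3 con.py; python3 plan.py -,41,-,-,10
```

```text
t 49.725 [432.6  -9.8 226.5] 0.024
red [172.2 172.9] [167 161  11  25 235] [462.4  40.7  38. ] [array([462.3,  40.7]), array([13.8,  5.8]), np.float64(0.6)]
light (240, 239, 41, 51) [array([433.4,  -8.9]), array([25.3, 16.9]), np.float64(0.6)]
light (47, 158, 285, 111) [array([453.9,  26.3]), array([ 51.3, 127.9]), np.float64(0.7)]
at [432.6  -9.8 226.5] 0.024 t 49.775
-> -,41,-,-,10 n 6
6 x [np.float64(0.02), np.float64(-0.85), np.float64(-0.0), np.float64(-0.0)]
```

Request:
{"method": "apply_moves", "body": {"deltas": [{"claw":1,"delta_pos":[0,-0.8,0],"yaw":0},{"claw":1,"delta_pos":[0,-0.8,0],"yaw":0},{"claw":1,"delta_pos":[0,-0.8,0],"yaw":0},{"claw":1,"delta_pos":[0,-0.8,0],"yaw":0},{"claw":1,"delta_pos":[0,-0.9,0],"yaw":0},{"claw":1,"delta_pos":[0,-0.9,0],"yaw":0},{"claw":1,"delta_pos":[0,0,0],"yaw":0},{"claw":1,"delta_pos":[0,0,0],"yaw":0}]}}

```text
clock: 50.78
eef_pos: [431.9, 40.5, 226.6]
tcp_rot: [-3.141, -0.002, 0.025]
contact_force: [1.5, 1.9, 5.9]
opening: 0.228
grasp_force: 25.2
```

```bash
python3 con.py
```

```text
t 50.775 [431.9  40.5 226.6] 0.025
red [260.5 173.7] [257 161   8  26 203] [462.5  41.7  38. ] [array([462.6,  41.7]), array([13.9,  3.8]), np.float64(1.5)]
light (240, 238, 40, 52) [array([433.1,  41.4]), array([25.5, 17.3]), np.float64(1.5)]
light (105, 157, 326, 115) [array([453.8,  38. ]), array([ 51.5, 138. ]), np.float64(0.5)]
```

Grip is level within about 0.4 mm. Release and check once more from above.

Request:
{"method": "apply_moves", "body": {"deltas": [{"claw":0.3,"delta_pos":[0,0,0],"yaw":0},{"claw":-0.3,"delta_pos":[0,0,0],"yaw":0},{"claw":-0.6,"delta_pos":[0,0,0],"yaw":0},{"claw":-0.6,"delta_pos":[0,0,0],"yaw":0},{"claw":-0.6,"delta_pos":[0,0,-3],"yaw":0},{"claw":-1,"delta_pos":[0,0,-5],"yaw":0},{"claw":-1,"delta_pos":[0,0,-6],"yaw":0},{"claw":-1,"delta_pos":[0,0,-6],"yaw":0}]}}

```text
clock: 51.82
eef_pos: [430.6, 40.1, 427.7]
tcp_rot: [3.142, 0.0, 0.025]
contact_force: [1.7, 0.1, -0.5]
opening: 0.998
grasp_force: 0.0
```

Request:
{"method": "apply_moves", "body": {"deltas": [{"claw":-1,"delta_pos":[0,0,0],"yaw":0},{"claw":-1,"delta_pos":[0,0,0],"yaw":0},{"claw":-1,"delta_pos":[0,0,0],"yaw":0}]}}

```text
clock: 52.2
eef_pos: [430.5, 40.1, 424.4]
tcp_rot: [3.141, 0.003, 0.025]
contact_force: [-0.5, -0.2, 0.5]
opening: 1.002
grasp_force: 0.0
```

```bash
python3 con.py; python3 red.py|grep station; python3 - <<'E'
from h import *
f=cv2.imread('pics/con.png'); g=r.grab_frame('side')['img'][90:330,170:400]
cv2.imwrite('pics/fin.png',np.hstack([cv2.resize(f,(420,400)),cv2.resize(g,(380,400))]))
E
```

```text
t 52.2 [430.5  40.1 424.4] 0.025
red [259.5 135.6] [258 130   4  12  43] [461.9  42.1  38. ] [array([462.1,  42.1]), array([13.3,  3.6]), np.float64(1.4)]
light (184, 130, 163, 61) [array([440.5,  35.8]), array([ 64.4, 174.1]), np.float64(1.0)]
```

View pics/fin.png

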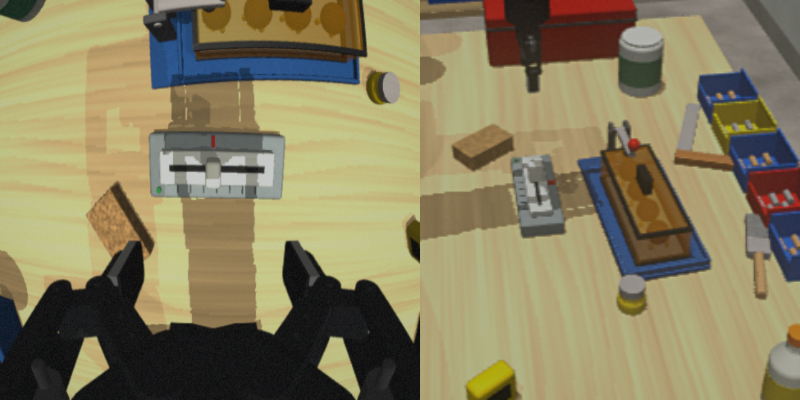

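The final picture shows the grip (213,172) level with the red pointer (213,142), the four knobs under the seated hood, the clamp down, and the jar, cork block and tape where they were. Handing in.

```bash
python3 -c "
from rig import r
print(r.sign_off())"
```

```text
the job is handed in; nothing more can be done
None
```

I handed the job in at about 52 s: all four knobs are on their own nests, the hood is fully down, the clamp is closed on it, and the fader was then set level with the pointer (within about 0.4 mm by camera); no verdict came back.

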